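# Key and hub on an inclined shaft

## Robot

A 6-joint arm with a two-finger parallel gripper is mounted at the origin on the work surface; the furniture and walls round the work are solid. World frame = base frame: x ahead of the robot, y to its left, z up, the work surface at z = 0. Lengths are in m, angles in rad, forces in N, time in s.
With the tool pointing down it reaches from about 0.35 to 0.875 m from the base axis. Payload 15.5 kg.
Tool frame: the origin (TCP) lies between the finger pads; the fingertips stand 22 mm ahead of it and the grasp point (between the pads) lies 3 mm ahead of it; z points along the fingers, y is the line along which they close (so a half turn about z gives the same grasp; the last joint's range is limited). The gripper opens to 85 mm and grips with 20 to 120 N. Pads are 22 mm wide; open, the fingers measure 114 mm over their backs; the gripper's body (76 mm by 85 mm) begins 54 mm behind the grasp point. The pads swing forward as they close: fully open they stand 13 mm farther back than shut.
Start: joints at [1.044, 0.494, 1.345, -0, 1.302, -0.096], TCP at [0.262, 0.568, 0.232] pointing down, gripper open.
Joint ranges: [-2.91, 2.91], [-0.82, 2.16], [0.22, 2.67], [-1.22, 4.37], [0.12, 2.79], [-3.08, 3.08]. Speed limits (rad/s): [1.89, 1.89, 2.57, 3.01, 3.01, 3.01].

## Interface

Orientations are given as a unit quaternion [w, x, y, z].
In Python, from rig import readout, vision, order gives the robot as it stands.
- The arm moves only by the tool jog_arm, never from a script. Its argument "motion" is a list of rows, each a list of 6 numbers: the shift along the tool's x, y, z each as a share of 250 mm, from -1 to 1, then the turn, a rotation vector about the tool's x, y, z each as a share of 45 degrees, from -1 to 1. A call has 1 to 5 rows; each row is the pose to reach, as a shift and turn from the pose commanded when the call began, along the tool's axes at that moment; what a row does not reach only later rows make up. A row lasts 1/8 s, in which the tool goes at most 62.5 mm and 10.7 degrees, less where a joint would pass 70% of its speed; a pose out of reach is approached as far as the arm can. A call with a number of a shift or a turn outside -1 to 1 is refused whole. A call with a gripper value outside its range is refused whole. "hand" is the opening, from 0 (shut) to 1 (fully open), set as the call begins (left out, the last holds). The fingers move at their own pace and stop on an object; "force" is the grip in N (left out, the last holds). Time passes only in rows, so rows that repeat a pose let the fingers close. It gives the time, the measured TCP pose, the force, the opening and the grip force at its end, in the units of the state.
- readout.get_obs(): the state, without advancing time (a new reading comes with each control period).
- vision.grab_frame(name): name is "side" or "top" or "wrist"; returns the picture (480x640x3 uint8, blue, green, red); there is no depth.
- vision.calibration(name): a dict with "camera_matrix" (3x3 intrinsics, pixels), "k1" (the pictures are not rectified: a ray, as slopes to the right and down, at radius r is drawn at 1 + k1 r^2 times it, then the intrinsics apply), "rvec" (rotation vector, rad) and "tvec" (3), from world to camera coordinates, as OpenCV has them. Camera axes: x right, y down, z forward; pixel columns grow to the right and rows downward; lengths in m; the calibration is good to about 2 mm. A picture is of the moment at which its call begins: read the wrist's pose just before it. calibration takes no time and is no camera call; for the wrist camera it gives the pose at the moment of the call.
- order.job_done(): hands the job in; it is judged then, once.
The state is a dict: "t": time; "joint_pos": joint angles; "joint_vel": joint speeds; "tau": joint torques, N m; "tool_pos": TCP position; "ee_rot": TCP orientation; "wrist_force": force on the tool from outside, world axes, zero at the start; "torque": the same for the moment, N m; "finger_gap": finger opening in m; "gripper_force": force on a finger pad.
Only numpy, scipy, OpenCV 4.12 (cv2) and the standard library are available. Lean on these libraries where they do the work, as an engineer would, in place of code of your own. Each camera call takes 0.05 s, during which the arm holds its last target. There are 200 camera calls.

## Task

Lay the loose steel key that fits fully down into the slot on the upper side of the inclined shaft and let go of it. Then take the hub with the matching keyway from the rack, slide it down the shaft over the key until it is fully home against the collar, and let go. Leave the parts that do not fit and everything else where they stand.

Things in the scene. Friction and masses are not known exactly. Their poses are not given: they have to be found in the camera images.
- stand: Fixed assembly stand: dark steel base 170 x 90 x 12 mm, grey pedestal and grey bearing block (60 mm across the shaft, 30 mm to either side of its axis, 32 mm along it) that holds the shaft's lower end. Place and heading vary. Origin on the table, 10 mm from the base's centre; x: level, the way the shaft points.
- shaft: Steel shaft, 30 mm diameter, rising away from the robot 25 degrees above level. Origin: on its axis at the face of the collar (44 mm diameter, 12 mm long, the block behind it), 100 mm above the table. x: up the shaft to its free end; y: level, across; z: square to it, out of the upper side with the slot, leaning back to the robot. The hub's place: x = 0 to 30 mm, on the collar.
- shaft_tip (a point): Free upper end of the shaft, on its axis, 66 mm from the collar; the last 4 mm taper to 23 mm diameter. Axes as the shaft.
- slot (a point): Centre of the flat floor of the key slot in the shaft; axes as the shaft. The slot is 31.5 mm long (x), from 1.5 to 33 mm above the collar, 12.4 mm wide (y), about 6 mm deep, closed at both ends, its long edges slightly chamfered. Its floor is 8 mm, the shaft's crown 15 mm, out from the shaft's axis along z.
- key_center (a point): The key that fits: steel bar 28 mm long (its x), 10 mm wide (y), 14 mm high (z), the shorter of two keys, about 35 g; this point is its centre, 7 mm above its underside. It lies loose on the table, z up, heading varied. Fully down in the slot its centre is 7 mm above the slot floor and its top 7 mm above the shaft's crown.
- long_key_center (a point): The key that does not fit: same section, 45 mm long, too long for the slot; centre of the bar. To be left alone. Which of the two lies nearer the robot varies.
- rack: White fixed rack, base 194 (its x) x 80 x 10 mm. Three eight-sided aluminium hubs stand loose on it in a row along x, 60 mm apart, in varying order, bores along x, parted by ribs 6 mm thick, 60 mm wide, tops 22 mm above the table. Origin: centre of its underside.
- hub_center (a point): The hub that fits: 60 mm across flats, 30 mm long (middle of the three), about 0.22 kg. Its centre, on the bore's axis, 30 mm above its bottom flat (40 mm above the table). x: along the bore; y: level, flats 25 mm high at +-30 mm; z: to the keyway, up. Through bore 33 mm; through keyway 14 mm wide, roof 24.5 mm from the axis; chamfered, same from either end.
- spacer_center (a point): Spacer: same outline, 20 mm long (the shortest), 33 mm plain bore with no keyway. Centre. To be left alone.
- narrow_hub_center (a point): Narrow-bored hub: same outline, 40 mm long (the longest), 20 mm bore with a small keyway. Centre. To be left alone.
- bottle_a: Glue bottle with needle cap, upright, 26 mm in diameter, 106 mm tall; origin under its centre. Near the keys on the robot's side. Bystander.
- bottle_b: Another such glue bottle, left of the keys. Bystander.
- tin: Grease tin, 54 mm in diameter, 24 mm high, left of the keys; origin under its centre. Bystander.
- labels: Roll of labels, 59 mm in diameter, 30 mm high, lying beyond the shaft stand; origin under its centre. Bystander.

How it is judged:
On the way, in this order (a step that is already met when the one before it is completed fails the run):
1. the key lies fully down in the slot, let go (x of key_center in the frame of slot between -0.004 and 0.004 m and y of key_center in the frame of slot between -0.003 and 0.003 m and z of key_center in the frame of slot between 0.004 and 0.0095 m and angle between the x axis of key_center and the x axis of slot, either way round below 0.15 rad and angle between the z axis of key_center and the z axis of slot, either way round below 0.2 rad and contact force between the fingers and key below 0.1 N), for 0.2 s.
2. the hub is on the shaft over the key, home against the collar (x of key_center in the frame of slot between -0.004 and 0.004 m and y of key_center in the frame of slot between -0.003 and 0.003 m and z of key_center in the frame of slot between 0.004 and 0.0095 m and angle between the x axis of key_center and the x axis of slot, either way round below 0.15 rad and angle between the z axis of key_center and the z axis of slot, either way round below 0.2 rad and x of hub_center in the frame of shaft between 0.01 and 0.0185 m and y of hub_center in the frame of shaft between -0.0035 and 0.0035 m and z of hub_center in the frame of shaft between -0.0035 and 0.0035 m and angle between the x axis of hub_center and the x axis of shaft, either way round below 0.13 rad and angle between the z axis of hub_center and the z axis of shaft, either way round below 0.22 rad), for 0.1 s.
At the end, for the whole second after the job is handed in: Key in slot: centre within 4 mm along, 3 mm across, 4 to 9.5 mm above the floor, aligned within 0.15 rad. Hub home: gap to the collar under 3.5 mm, within 3.5 mm of the axis, bore within 0.13 rad, keyway up within 0.22 rad. All at rest; spare hubs and key within 25 mm of their start (all of step 2 and linear speed of each of hub, key below 0.01 m/s and distance of each of spacer_center, narrow_hub_center, long_key_center from where it was at the start of the episode below 0.025 m); the robot touches nothing.
It fails at once if a part that does not fit is carried off or knocked over (moved more than 40 mm) (distance of any of spacer_center, narrow_hub_center, long_key_center from where it was at the start of the episode above 0.04 m).
It fails at once if a glue bottle is knocked over or a bystander shoved more than 40 mm (angle between any of bottle_a, bottle_b's own z axis and vertical above 0.5 rad or distance of any of bottle_a, bottle_b, tin, labels from where it was at the start of the episode above 0.04 m).
It also fails if it takes over 67 s, if anything falls off the work surface, if the arm or the gripper's body presses on something with over 40 N, if the wrist force passes 120 N, or if a joint passes its speed limit or range.

## Working session

There is one attempt and no reset: what is moved stays moved. The work goes in short steps, Python scripts to look and compute and a tool call to move; the robot and the scene stay as the last step left them, time stands still between calls to the robot, and variables do not carry over. Pictures are saved under pics/ and viewed, at most 10 in all, crops included, and the job is handed in when it is done.

Besides the shell and the picture viewer there is one more tool, called after "Call:" in YAML: its name, and indented under it one key for each argument. jog_arm: Moves the arm, as the interface text tells. Shift numbers are shares of 250 mm and turn numbers shares of 45 degrees, none past 1 either way. Its arguments: {"type":"object","properties":{"motion":{"type":"array","items":{"type":"array","items":{"type":"number"}}},"hand":{"type":"number"},"force":{"type":"number"}},"required":["motion"]}

```bash
ls; mkdir -p pics; cat > h.py <<'E'
import numpy as np, cv2
from scipy.spatial.transform import Rotation as R
from rig import readout, vision, order
def cal(n):
    c=vision.calibration(n); return {k:np.array(v,float) for k,v in c.items()}
def ray(c,uv):
    K=c["camera_matrix"];k1=float(c["k1"])
    d=cv2.undistortPoints(np.array(uv,float).reshape(-1,1,2),K,np.array([k1,0,0,0.]))[:,0]
    Rm=cv2.Rodrigues(c["rvec"].reshape(3,1))[0]; o=-Rm.T@c["tvec"].ravel()
    return o,np.c_[d,np.ones(len(d))]@Rm
def onplane(c,uv,z):
    o,d=ray(c,uv); return o+d*((z-o[2])/d[:,2])[:,None]
def tri(c1,p1,c2,p2):
    o1,d1=ray(c1,[p1]);o2,d2=ray(c2,[p2]);A=np.c_[d1[0],-d2[0]]
    s=np.linalg.lstsq(A,o2-o1,rcond=None)[0];a=o1+d1[0]*s[0];b=o2+d2[0]*s[1]
    return (a+b)/2,np.linalg.norm(a-b)
def proj(c,X):
    return cv2.projectPoints(np.array(X,float).reshape(-1,1,3),c["rvec"],c["tvec"],c["camera_matrix"],np.array([float(c["k1"]),0,0,0]))[0][:,0]
def pose():
    o=readout.get_obs(); q=o["ee_rot"]
    return np.array(o["tool_pos"]),R.from_quat([q[1],q[2],q[3],q[0]])
def move(p,Rt):
    "row of shares from the current pose to target"
    p0,R0=pose()
    return np.round(np.r_[R0.inv().apply(p-p0)/.25,(R0.inv()*Rt).as_rotvec()/np.radians(45)],3)
E
python3 - <<'E'
from h import *
for n in("top","side"):
    cv2.imwrite(f"pics/{n}0.png",vision.grab_frame(n)); c=cal(n); o,d=ray(c,[[320,240]]); print(n,c["camera_matrix"][0,0],c["k1"],o,d)
print(readout.get_obs())
E
```

```text
pics
top 505.36723599460475 -0.1393013441524453 [0.48775018 0.05101123 1.14722885] [[ 0.05327516  0.01443011 -0.99866246]]
side 493.8874467825712 -0.12970911832756593 [0.62007769 0.97040029 0.46848075] [[-0.07516492 -0.92416904 -0.37480321]]
{'t': 0.1, 'joint_pos': array([ 1.04348724e+00,  4.94096597e-01,  1.34604076e+00, -1.08031414e-05,
        1.30251244e+00, -9.54321756e-02]), 'joint_vel': array([ 0.00029267, -0.00267772, -0.00194914,  0.00032848,  0.00025907,
        0.00060394]), 'tau': array([ 1.11158770e-03, -8.83604836e+01, -3.84565580e+01, -2.93323201e-04,
        5.21818700e-03, -4.72105137e-05]), 'tool_pos': array([0.26141402, 0.56736014, 0.23108472]), 'ee_rot': array([-1.56977718e-04,  2.14262752e-01,  9.76775918e-01, -5.04749696e-04]), 'wrist_force': array([-0.50368443,  1.34810392, -0.65750134]), 'torque': array([-0.04086989,  0.0085425 , -0.02569282]), 'gripper_force': 0.0, 'finger_gap': 0.08550246789755085}
```

View pics/top0.png

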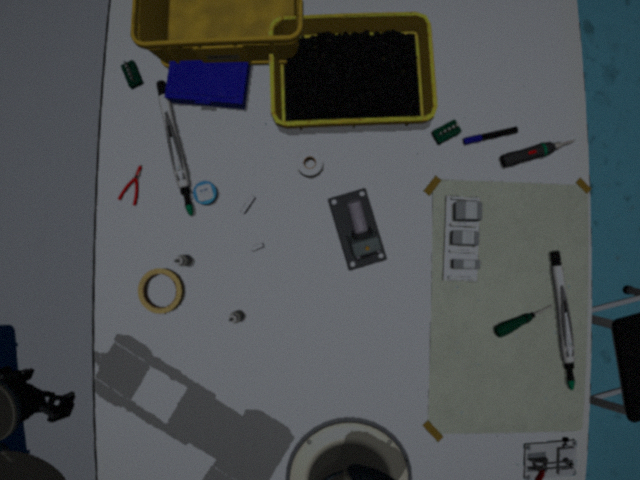

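View pics/side0.png

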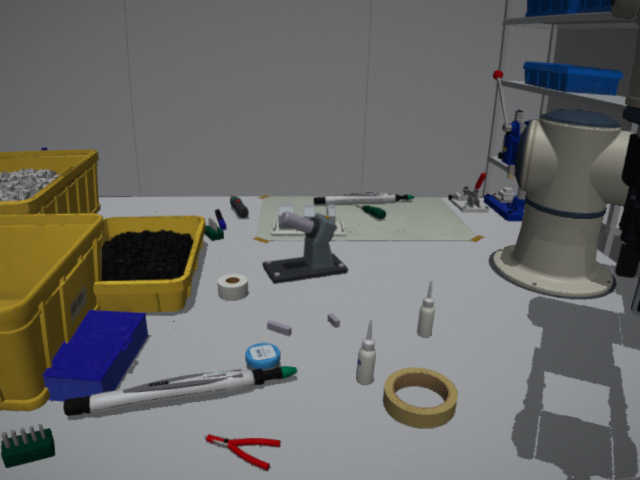

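Top view: the short key is at (258,246), the long key at (249,204), the stand at (357,228) and the rack at (463,237). The hubs are at (466,210), (463,238) and (465,264), and the middle one looks like the 30 mm hub. Side view: the keys are at (334,320) short and (279,327) long, and the shaft tip is near (285,219).

```bash
python3 - <<'E'
from h import *
np.set_printoptions(precision=4,suppress=True)
t=cal("top");s=cal("side");w=cal("wrist")
print("keys tri",tri(t,(258,246),s,(334,320)),tri(t,(249,204),s,(279,327)))
print("stand corners",onplane(t,[(330,194),(366,188),(386,261),(348,269)],.012))
print("rack",onplane(t,[(448,196),(480,279),(444,279)],.01)); print("hubs",onplane(t,[(466,210),(463,238),(465,264)],.07))
print("bottles",onplane(t,[(237,317),(184,261)],.05))
p,Rt=pose();o,d=ray(w,[[320,240],[420,240]])
print("cam in tool",Rt.inv().apply(o-p),Rt.inv().apply(d),w["camera_matrix"][0,0],w["k1"])
print("tool axes",Rt.as_matrix())
E
```

```text
keys tri (array([0.5317, 0.2084, 0.0046]), np.float64(0.004897680087468481)) (array([0.6287, 0.23  , 0.0053]), np.float64(0.0021545464562889327))
stand corners [[ 0.6527  0.0456  0.012 ]
 [ 0.6671 -0.0359  0.012 ]
 [ 0.502  -0.0814  0.012 ]
 [ 0.4835  0.0041  0.012 ]]
rack [[ 0.6512 -0.2242  0.01  ]
 [ 0.462  -0.2975  0.01  ]
 [ 0.4619 -0.2139  0.01  ]]
hubs [[ 0.6125 -0.2491  0.07  ]
 [ 0.5517 -0.2419  0.07  ]
 [ 0.4956 -0.246   0.07  ]]
bottles [[0.3775 0.2462 0.05  ]
 [0.4982 0.3651 0.05  ]]
cam in tool [ 0.0767  0.0003 -0.1425] [[-0.2992  0.0095  0.9542]
 [-0.299   0.2713  0.9542]] 382.0119696989083 -0.00140177963424966
tool axes [[-0.9082  0.4186 -0.0005]
 [ 0.4186  0.9082 -0.0009]
 [ 0.0001 -0.0011 -1.    ]]
```

```bash
cat >> h.py <<'E'
def down(H):
    "tool down, tool x at heading H deg"
    h=np.radians(H);x=[np.cos(h),np.sin(h),0];z=[0,0,-1];return R.from_matrix(np.c_[x,np.cross(z,x),z])
def onshaft(H,tilt=25):
    "tool z = -shaft z, y = shaft y, shaft heading H deg"
    a=np.radians(tilt);h=np.radians(H);u=np.array([np.cos(h),np.sin(h),0]);Z=np.array([0,0,1.])
    x=np.cos(a)*u+np.sin(a)*Z;z=-np.sin(a)*u+np.cos(a)*Z;return R.from_matrix(np.c_[-x,np.cross(z,x),-z])
np.set_printoptions(precision=4,suppress=True)
E
python3 - <<'E'
from h import *
print(move(np.array([.53,.21,.2]),down(113)))
E
```

```text
[-1.574 -0.848  0.125 -0.001  0.     0.939]
```

Call:
jog_arm:
  motion:
    - [-0.2,-0.1,0,0,0,0.2]
    - [-0.4,-0.2,0,0,0,0.4]
    - [-0.6,-0.3,0,0,0,0.6]
    - [-0.8,-0.43,0,0,0,0.8]
    - [-1,-0.54,0,0,0,0.94]

```text
t: 0.72
tool_pos: [0.4327, 0.3386, 0.2314]
ee_rot: [-0.0, 0.554, 0.832, -0.0]
wrist_force: [1.2, 0.4, 0.1]
finger_gap: 0.0854
gripper_force: 0.0
```

```bash
python3 - <<'E'
from h import *
print(pose()[0],move(np.array([.53,.21,.2]),down(113)))
E
```

```text
[0.4327 0.3386 0.2314] [-0.625  0.16   0.126 -0.001  0.    -0.006]
```

Call:
jog_arm:
  motion:
    - [-0.2,0.05,0.04,0,0,0]
    - [-0.42,0.1,0.08,0,0,0]
    - [-0.62,0.16,0.12,0,0,0]
    - [-0.62,0.16,0.12,0,0,0]

```text
t: 1.23
tool_pos: [0.5309, 0.2104, 0.2005]
ee_rot: [-0.0, 0.554, 0.833, -0.001]
wrist_force: [-0.3, -0.2, 1.2]
finger_gap: 0.0853
gripper_force: 0.0
```

```bash
python3 - <<'E'
from h import *
c=cal("wrist");im=vision.grab_frame("wrist");cv2.imwrite("pics/w1.png",im)
print(pose()[0],proj(c,[[.53,.21,.014],[.63,.23,.014]]))
E
```

```text
[0.5299 0.2119 0.2009] [[315.5123 211.5553]
 [426.8485 233.6397]]
```

View pics/w1.png

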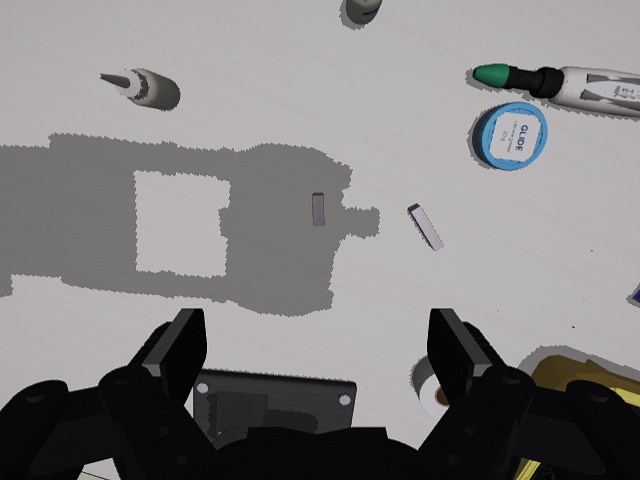

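Wrist view: the short key is at (318,209), nearly lengthwise in the picture. The long key is at (425,227), the tin at (512,136) and the stand base at (275,410).

```bash
cat >> h.py <<'E'
def blob(im,x0,y0,x1,y1,lo,hi):
    g=cv2.cvtColor(im,cv2.COLOR_BGR2GRAY)[y0:y1,x0:x1]
    m=((g>=lo)&(g<=hi)).astype(np.uint8)
    cs=cv2.findContours(m,cv2.RETR_EXTERNAL,cv2.CHAIN_APPROX_NONE)[0]
    c=max(cs,key=cv2.contourArea)+[x0,y0]; r=cv2.minAreaRect(c); return r,cv2.boxPoints(r),cv2.contourArea(c)
E
python3 - <<'E'
from h import *
g=cv2.cvtColor(cv2.imread("pics/w1.png"),cv2.COLOR_BGR2GRAY)
print(g[188:232:2,306:332:2])
E
```

```text
[[118 117 117 117 117 117 117 117 117 117 118 117 117]
 [117 117 117 118 117 118 117 118 118 117 118 117 118]
 [117 117 118 120  94  95  96  95 107 119 117 118 118]
 [118 117 118  87  49  50  48  49  46 120 117 117 117]
 [117 118 118  75 104 102 101 102 107 120 118 118 117]
 [118 118 117  73 107 107 102 103 108 119 117 118 118]
 [118 118 118  88 107 105 103 102 107 120 118 118 117]
 [117 118 119  85 107 105 101 101 106 119 117 118 117]
 [118 118 119  83 106 104 102 102 108 120 118 117 117]
 [118 119 118  74 105 104 102 100 106 121 118 117 117]
 [118 118 118  68 106 104 101 101 107 121 118 118 118]
 [118 119 118  93 105 103 100 100 103 121 118 118 118]
 [117 119 119  89 105 103  99 100 102 121 118 118 118]
 [118 118 119  87 103 102  99  99 101 121 118 118 118]
 [118 118 119  85 104 101 101  99 102 121 117 117 118]
 [118 117 118 120 102 102  99  99 101  84 117 118 119]
 [118 117 117 119 103 101  99  98 100  86 118 118 118]
 [118 118 117 120 104 101  98  98 101  87 118 118 117]
 [117 117 118 119 105 101  98  97  99  87 118 117 118]
 [118 117 118 118 112 112 111 116 112 119 117 118 118]
 [118 117 117 117 118 117 117 117 118 117 117 117 117]
 [118 117 117 117 117 118 117 118 117 118 117 117 117]]
```

```bash
python3 - <<'E'
from h import *
im=cv2.imread("pics/w1.png");c=cal("wrist")
r,b,a=blob(im,302,186,336,236,96,112);print(r,a)
W=onplane(c,b,.014);print(W[:,:2],W.mean(0));e=sorted([W[1]-W[0],W[2]-W[1]],key=np.linalg.norm)
print([np.linalg.norm(v) for v in e],np.degrees(np.arctan2(e[1][1],e[1][0])))
t=cal("top");g=cv2.imread("pics/top0.png")
print(tri(c,r[0],t,(258,246)))
print(move(np.array([W.mean(0)[0],W.mean(0)[1],.1]),down(113)))
E
```

```text
((317.3135986328125, 211.04734802246094), (30.616928100585938, 11.421146392822266), 86.05481719970703) 256.0
[[0.5196 0.2225]
 [0.5285 0.227 ]
 [0.5411 0.2023]
 [0.532  0.1977]] [0.5303 0.2124 0.014 ]
[np.float64(0.009961098747931815), np.float64(0.0276581555045183)] -63.009862849775814
(array([ 0.5331,  0.209 , -0.0034]), np.float64(0.0026987806267554128))
[ 0.001  0.003  0.404 -0.001 -0.    -0.004]
```

Call:
jog_arm:
  motion:
    - [0,0,0.2,0,0,-0.09]
    - [0,0,0.4,0,0,-0.09]
    - [0,0,0.4,0,0,-0.09]
  hand: 0.4

```text
t: 1.65
tool_pos: [0.5267, 0.2135, 0.0992]
ee_rot: [-0.002, 0.522, 0.853, -0.002]
wrist_force: [-0.0, 0.2, 0.7]
finger_gap: 0.0345
gripper_force: 0.0
```

```bash
cat > k.py <<'E'
from h import *
c=cal("wrist");im=vision.grab_frame("wrist");cv2.imwrite("pics/w2.png",im);g=cv2.cvtColor(im,cv2.COLOR_BGR2GRAY)
X=[.5303,.2124,.014];u,v=proj(c,[X])[0].astype(int);print(u,v)
r,b,a=blob(im,u-16,v-40,u+16,v+40,96,112);print(r,a)
W=onplane(c,b,.014);m=W.mean(0);e=sorted([W[1]-W[0],W[2]-W[1]],key=np.linalg.norm)
print(m,[np.linalg.norm(v) for v in e],np.degrees(np.arctan2(e[1][1],e[1][0])))
print(g[v-34:v+30:4,u-16:u+16:3]); print(pose()[0],readout.get_obs()["finger_gap"])
cv2.imwrite("pics/w2c.png",cv2.resize(im[v-100:v+240,u-200:u+200],None,fx=1.5,fy=1.5))
E
python3 k.py
```

```text
321 252
((322.53759765625, 253.9358673095703), (16.49671173095703, 41.0422248840332), 3.814074993133545) 496.5
[0.5315 0.2116 0.014 ] [np.float64(0.01025346859879324), np.float64(0.027461904653593997)] 113.40103244983409
[[126 127 127 127 126 127 127 127 127 127 126]
 [126 127 127 126 127 126 127 127 126 126 127]
 [127 127 126 127 128 129 128 127 127 127 126]
 [127 127 127 127  54  57  58  58  57 131 127]
 [128 127 128 128 103 105 100  94  91 111 127]
 [128 127 127 129 110 111 109 108 109 121 127]
 [128 128 128 130 113 111 108 107 108 129 127]
 [128 127 128 131 113 110 107 107 109 130 127]
 [128 128 128 132 111 109 106 107 111 131 127]
 [128 128 128 131 111 110 105 106 110 128 128]
 [126 127 128 112 110 107 105 105 103 128 128]
 [127 126 127  98 108 107 104 105  95 128 126]
 [127 127 127  79 108 106 104 103  95 128 127]
 [127 126 127  74 108 106 104 104  81 127 126]
 [127 127 127 120 101  93  94  90 102 126 126]
 [128 126 126 127 127 127 126 127 126 127 126]]
[0.5283 0.2138 0.1014] 0.03406212962276439
```

View pics/w2.png

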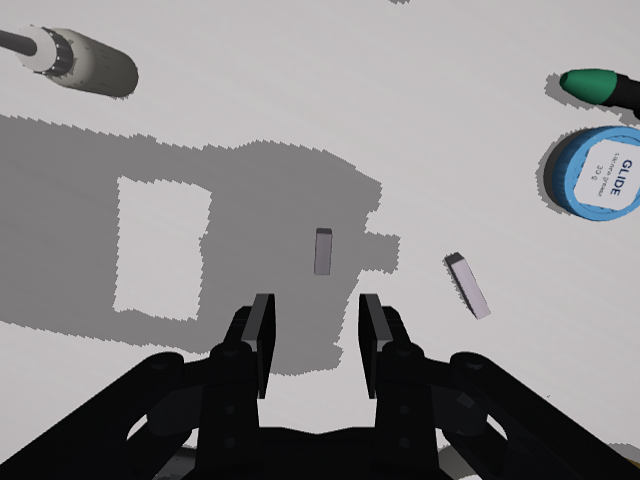

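Wrist view nearer: the short key's top face is at (322,254), centred between the fingers. Both views agree within 1.5 mm when the rays meet z = 14 mm, and the face comes out at 27.5 x 10 mm.

```bash
python3 - <<'E'
from h import *
print(move(np.array([.5312,.212,.0295]),down(114.3)))
E
```

```text
[-0.012  0.008  0.288 -0.003 -0.001  0.061]
```

Call:
jog_arm:
  motion:
    - [-0.012,0.008,0.12,0,0,0.06]
    - [-0.012,0.008,0.24,0,0,0.06]
    - [-0.012,0.008,0.288,0,0,0.06]
    - [-0.012,0.008,0.288,0,0,0.06]

```text
t: 2.2
tool_pos: [0.533, 0.2119, 0.0306]
ee_rot: [0.0, 0.542, 0.84, 0.0]
wrist_force: [0.4, 0.7, -0.2]
finger_gap: 0.0341
gripper_force: 0.0
```

```bash
python3 - <<'E'
from h import *
print(pose()[0],move(np.array([.5312,.212,.0295]),down(114.3)),readout.get_obs()["wrist_force"])
E
```

```text
[0.533  0.2119 0.0306] [ 0.003 -0.006  0.004  0.001  0.     0.001] [ 0.4321  0.7276 -0.2005]
```

Call:
jog_arm:
  motion:
    - [0,-0.004,0.004,0,0,0]
    - [0,-0.004,0.004,0,0,0]
    - [0,-0.004,0.004,0,0,0]
    - [0,-0.004,0.004,0,0,0]
    - [0,-0.004,0.004,0,0,0]
  hand: 0
  force: 60

```text
t: 2.82
tool_pos: [0.5317, 0.2111, 0.0286]
ee_rot: [0.0, 0.542, 0.84, 0.0]
wrist_force: [0.6, 0.6, 0.4]
finger_gap: 0.0002
gripper_force: 0.0
```

Call:
jog_arm:
  motion:
    - [0,0,-0.2,0,0,0]
    - [0,0,-0.4,0,0,0]
    - [0,0,-0.6,0,0,0]
    - [0,0,-0.8,0,0,0]

```text
t: 3.32
tool_pos: [0.5314, 0.211, 0.2303]
ee_rot: [-0.0, 0.542, 0.84, 0.0]
wrist_force: [-0.2, 0.9, -0.1]
finger_gap: 0.0002
gripper_force: 0.0
```

```bash
python3 - <<'E'
from h import *
im=vision.grab_frame("wrist");cv2.imwrite("pics/w3.png",im);cv2.imwrite("pics/w3c.png",cv2.resize(im[230:470,160:480],None,fx=2.5,fy=2.5))
for n in ("top","side"):cv2.imwrite(f"pics/{n}1.png",vision.grab_frame(n))
E
```

```text
(no output)
```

View pics/w3c.png

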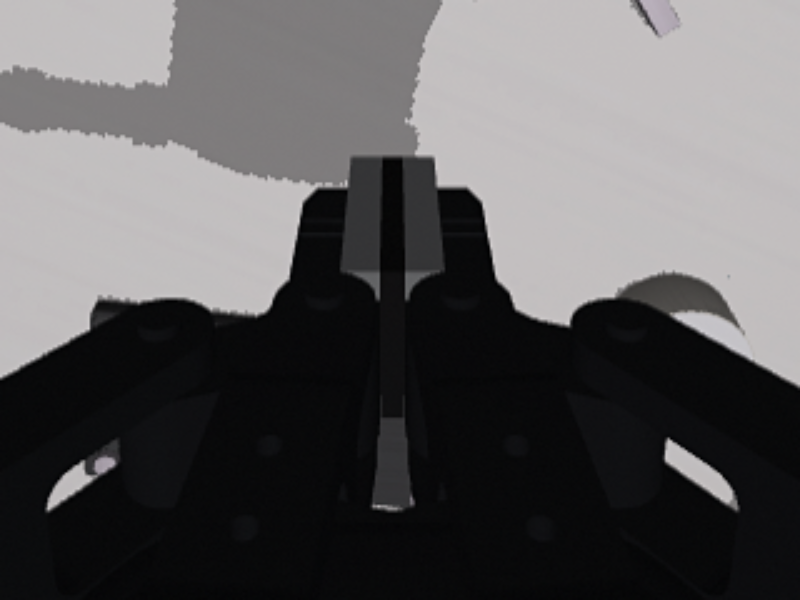

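The fingers are shut with nothing between them, so they missed the key. The tips' edge shows at about (317,293) in the full picture. I'll check where the key lies and how far ahead the tips really are.

```bash
python3 - <<'E'
from h import *
c=cal("wrist");p,Rt=pose();o,d=ray(c,[(317,293)])
o=Rt.inv().apply(o-p);d=Rt.inv().apply(d)[0]
for x in(.011,-.011):print(x,o+d*((x-o[0])/d[0]))
im=cv2.imread("pics/w3.png");u,v=proj(c,[[.5312,.212,.014]])[0].astype(int);g=cv2.cvtColor(im,cv2.COLOR_BGR2GRAY)
print(u,v,g[v-34:v+34:4,u-30:u+30:4])
for lo,hi in((92,112),):
    r,b,a=blob(im,u-30,v-36,u+30,v+36,lo,hi);print(r,a);W=onplane(c,b,.014);print(W,W.mean(0))
E
```

```text
0.011 [ 0.011   0.0002 -0.0032]
-0.011 [-0.011   0.0003  0.0433]
313 202 [[124 124 125 125 124 125 124 125 125 125 124 124 123 124 124]
 [125 125 124 124 125 125 125 124 125 125 126 124 124 124 123]
 [124 125 124 124 124 124 125 125 124 125 125 125 125 124 125]
 [124 125 124 125 125 125 126 125 124 124 125 124 124 125 125]
 [124 124 124 125 125 124 125 124 125 125 125 125 125 124 124]
 [126 126 124 125 126 125 125 128  63  63 127 125 125 124 197]
 [125 126 126 126 126 126 125 127 114 111 128 125 125 125 197]
 [125 126 126 126 125 126 126 128 113 109 127 125 124 124 197]
 [125 124 125 126 126 125 126 127 112 108 129 125 125 124 193]
 [125 125 125 126 125 125 126 128 110 106 128 126 126 125 149]
 [125 123 125 124 124 125 125 128 109 106 128 125 125 125 125]
 [125 126 126 124 125 124 124 127 108 105 127 126 125 126 125]
 [125 126 125 124 125 125 124 127 107 103 127 124 125 126 126]
 [125 125 125 126 125 125 125 124 125 125 125 124 126 126 126]
 [125 126 124 124 125 126 126 125 125 125 124 124 124 124 125]
 [124 124 126 125 124 125 125 125 126 124 125 125 124 121 198]
 [126 124 125 125 126 125 126 124 125 125 125 126 125 120 192]]
((317.0, 204.0), (28.0, 10.0), 90.0) 180.0
[[0.5244 0.2226 0.014 ]
 [0.533  0.2265 0.014 ]
 [0.5444 0.2017 0.014 ]
 [0.5355 0.1977 0.014 ]] [0.5343 0.2121 0.014 ]
```

```bash
python3 - <<'E'
from h import *
c=cal("side");p,Rt=pose();g=cv2.cvtColor(cv2.imread("pics/side1.png"),cv2.COLOR_BGR2GRAY)
zs=np.arange(-.01,.034,.002)
for y in(-.003,0.003):
  uv=proj(c,[p+Rt.apply([0,y,z]) for z in zs])
  print([(round(1000*z),int(g[int(round(v)),int(round(u))])) for z,(u,v) in zip(zs,uv)])
print(uv[0],uv[-1])
E
```

```text
[(-10, 64), (-8, 66), (-6, 62), (-4, 74), (-2, 72), (0, 66), (2, 101), (4, 102), (6, 88), (8, 94), (10, 138), (12, 155), (14, 160), (16, 161), (18, 162), (20, 162), (22, 164), (24, 161), (26, 163), (28, 163), (30, 162), (32, 161)]
[(-10, 22), (-8, 27), (-6, 38), (-4, 55), (-2, 74), (0, 96), (2, 108), (4, 107), (6, 93), (8, 99), (10, 151), (12, 155), (14, 156), (16, 156), (18, 158), (20, 157), (22, 156), (24, 156), (26, 154), (28, 127), (30, 102), (32, 100)]
[335.3955 193.8078] [334.4011 218.454 ]
```

```bash
python3 - <<'E'
from h import *
print(move(np.array([.533,.212,.0225]),down(114.5)))
E
```

```text
[ 0.002 -0.003  0.834  0.006  0.001 -0.004]
```

Call:
jog_arm:
  motion:
    - [0,-0.003,0.25,0,0,0]
    - [0,-0.003,0.5,0,0,0]
    - [0,-0.003,0.7,0,0,0]
    - [0,-0.003,0.83,0,0,0]
    - [0,-0.003,0.83,0,0,0]
  hand: 0.26

```text
t: 4.1
tool_pos: [0.5286, 0.2101, 0.0182]
ee_rot: [-0.002, 0.542, 0.84, -0.002]
wrist_force: [-0.5, 0.7, 0.1]
finger_gap: 0.0222
gripper_force: 0.0
```

```bash
cat > tipc.py <<'E'
from h import *
import sys
im=vision.grab_frame("side");cv2.imwrite("pics/side_t.png",im);c=cal("side");p,Rt=pose();g=cv2.cvtColor(im,cv2.COLOR_BGR2GRAY)
print(p,readout.get_obs()["wrist_force"])
zs=np.arange(-.01,.034,.002);y=float(sys.argv[1])
for x in(-.008,0,.008):
  uv=proj(c,[p+Rt.apply([x,y,z]) for z in zs])
  print([(round(1000*z),int(g[int(round(v)),int(round(u))])) for z,(u,v) in zip(zs,uv)])
E
python3 tipc.py 0.013; python3 -c "
from h import *
print(move(np.array([.533,.212,.0185]),down(114.5)))"
```

```text
[0.5299 0.2105 0.0201] [ 0.0048 -0.0589  0.6592]
[(-10, 16), (-8, 14), (-6, 13), (-4, 15), (-2, 12), (0, 16), (2, 28), (4, 63), (6, 92), (8, 92), (10, 101), (12, 102), (14, 101), (16, 101), (18, 101), (20, 103), (22, 103), (24, 102), (26, 102), (28, 102), (30, 103), (32, 100)]
[(-10, 31), (-8, 26), (-6, 30), (-4, 31), (-2, 32), (0, 43), (2, 60), (4, 64), (6, 70), (8, 74), (10, 77), (12, 90), (14, 99), (16, 100), (18, 103), (20, 102), (22, 101), (24, 101), (26, 103), (28, 101), (30, 102), (32, 103)]
[(-10, 74), (-8, 75), (-6, 73), (-4, 74), (-2, 74), (0, 73), (2, 71), (4, 68), (6, 66), (8, 69), (10, 74), (12, 87), (14, 100), (16, 103), (18, 101), (20, 101), (22, 101), (24, 102), (26, 102), (28, 101), (30, 101), (32, 101)]
[ 0.     0.014  0.006 -0.004 -0.001 -0.004]
```

Call:
jog_arm:
  motion:
    - [0,0.012,0.004,0,0,0]
    - [0,0.012,0.004,0,0,0]
    - [0,0.012,0.004,0,0,0]

```text
t: 4.53
tool_pos: [0.5341, 0.2122, 0.0209]
ee_rot: [0.0, 0.542, 0.84, 0.0]
wrist_force: [-0.6, 0.5, 0.3]
finger_gap: 0.0223
gripper_force: 0.0
```

```bash
python3 -c "
from h import *
print(pose()[0],readout.get_obs()['wrist_force'],move(np.array([.533,.212,.0185]),down(114.5)))"
```

```text
[0.5341 0.2122 0.0209] [-0.6066  0.5466  0.3228] [ 0.001 -0.004  0.01   0.002  0.    -0.004]
```

Call:
jog_arm:
  motion:
    - [0,-0.002,0.008,0,0,0]
    - [0,-0.002,0.008,0,0,0]
    - [0,-0.002,0.008,0,0,0]
    - [0,-0.002,0.008,0,0,0]
    - [0,-0.002,0.008,0,0,0]
  hand: 0
  force: 60

```text
t: 5.15
tool_pos: [0.5332, 0.2118, 0.0181]
ee_rot: [-0.0, 0.542, 0.84, -0.0]
wrist_force: [-0.5, 0.2, -1.1]
finger_gap: 0.0005
gripper_force: 0.0
```

```bash
python3 - <<'E'
from h import *
im=vision.grab_frame("wrist");cv2.imwrite("pics/w4.png",im)
s=vision.grab_frame("side");c=cal("side");p,Rt=pose();u,v=proj(c,[p])[0].astype(int);print(p,u,v)
a=cv2.resize(im[120:480,120:520],(400,360));b=cv2.resize(s[v-40:v+50,u-50:u+50],(400,360),interpolation=cv2.INTER_NEAREST)
cv2.imwrite("pics/w4c.png",np.hstack([a,b]))
E
```

```text
[0.5333 0.2118 0.0181] 332 314
```

View pics/w4c.png

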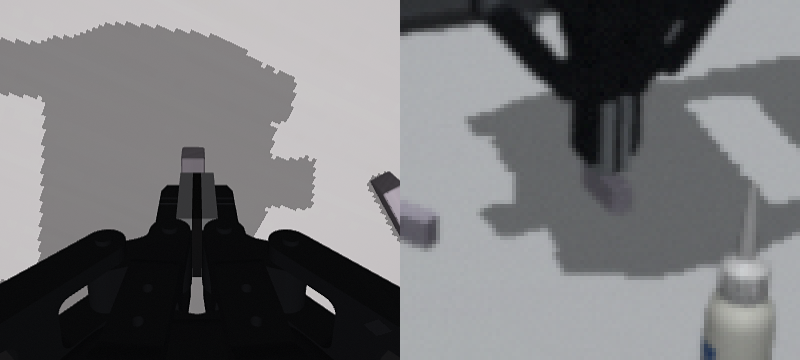

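Left half (wrist): the shut fingers stand over the key, whose far end shows at (192,158) in the crop. Right half (side): the tips sit just on top of the key at (605,180). So the shut tips are only about 4 mm ahead of the TCP, and I need to go about 7 mm lower.

Call:
jog_arm:
  motion:
    - [0,0,-0.05,0,0,0]
    - [0,0,-0.05,0,0,0]
    - [0,0,-0.05,0,0,0]
  hand: 0.3

```text
t: 5.62
tool_pos: [0.5333, 0.2118, 0.0308]
ee_rot: [0.0, 0.542, 0.84, 0.0]
wrist_force: [0.3, -0.0, -0.3]
finger_gap: 0.0255
gripper_force: 0.0
```

Call:
jog_arm:
  motion:
    - [0,0,0.03,0,0,0]
    - [0,0,0.06,0,0,0]
    - [0,0,0.068,0,0,0]
    - [0,0,0.068,0,0,0]

```text
t: 6.12
tool_pos: [0.5331, 0.2118, 0.0132]
ee_rot: [-0.0, 0.542, 0.84, -0.0]
wrist_force: [-0.5, -0.7, 0.5]
finger_gap: 0.0257
gripper_force: 0.0
```

No contact at this height. Going 1.5 mm lower, then closing.

Call:
jog_arm:
  motion:
    - [0,0,0.006,0,0,0]
    - [0,0,0.006,0,0,0]

```text
t: 6.38
tool_pos: [0.5333, 0.2119, 0.0121]
ee_rot: [0.0, 0.542, 0.84, 0.0]
wrist_force: [-0.6, 0.1, 0.2]
finger_gap: 0.0256
gripper_force: 0.0
```

Call:
jog_arm:
  motion:
    - [0,0,0,0,0,0]
    - [0,0,0,0,0,0]
    - [0,0,0,0,0,0]
    - [0,0,0,0,0,0]
    - [0,0,0,0,0,0]
  hand: 0
  force: 60

```text
t: 7.0
tool_pos: [0.5334, 0.2119, 0.0122]
ee_rot: [0.0, 0.542, 0.84, 0.0]
wrist_force: [-0.2, -1.0, 6.3]
finger_gap: 0.0064
gripper_force: 59.1
```

Call:
jog_arm:
  motion:
    - [0,0,-0.1,0,0,0]
    - [0,0,-0.3,0,0,0]
    - [0,0,-0.5,0,0,0]
    - [0,0,-0.5,0,0,0]

```text
t: 7.5
tool_pos: [0.5351, 0.2124, 0.1405]
ee_rot: [0.002, 0.542, 0.84, 0.002]
wrist_force: [0.4, 1.2, -1.2]
finger_gap: 0.0064
gripper_force: 58.6
```

```bash
python3 - <<'E'
from h import *
o=readout.get_obs();print(o["tool_pos"],o["finger_gap"],o["gripper_force"])
im=vision.grab_frame("wrist");cv2.imwrite("pics/w5.png",im)
s=vision.grab_frame("side");cv2.imwrite("pics/side5.png",s);c=cal("side");p,Rt=pose();u,v=proj(c,[p])[0].astype(int);print(p,u,v)
a=cv2.resize(im[200:440,220:420],(400,480));b=cv2.resize(s[v-40:v+40,u-33:u+33],(400,480),interpolation=cv2.INTER_NEAREST)
cv2.imwrite("pics/w5c.png",np.hstack([a,b]))
E
```

```text
[0.5351 0.2124 0.1405] 0.006380605897517762 58.60231884755194
[0.5331 0.2118 0.1371] 334 252
```

View pics/w5c.png

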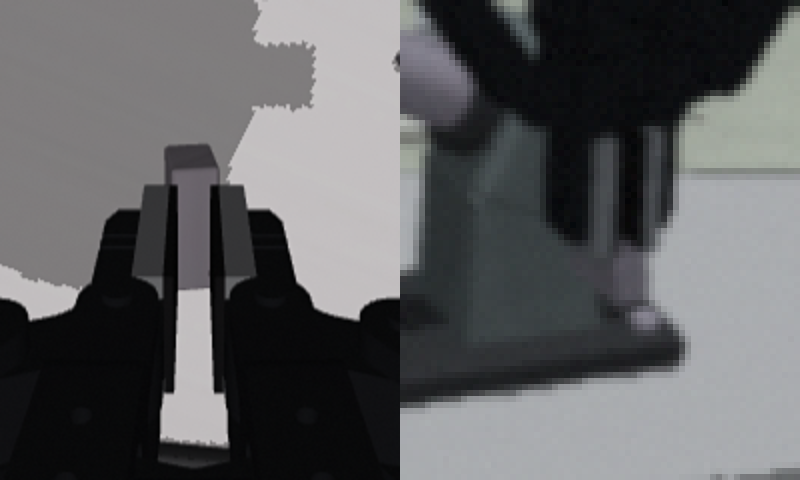

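The key is held at the tips, upright, with its ends reaching past the pads; its top face spans (304..329, 284..344) in the full wrist picture. Next I'll work out the key's place in the tool and a rough shaft position.

```bash
python3 - <<'E'
from h import *
c=cal("wrist");p,Rt=pose()
def intool(uv,z):
    o,d=ray(c,uv);o=Rt.inv().apply(o-p);d=Rt.inv().apply(d);return o+d*((z-o[2])/d[:,2])[:,None]
print(intool([(304,284),(329,284),(309,344),(325,344)],-.0018))
t=cal("top");s=cal("side");X,e=tri(t,(356,206),s,(283,218));print(X,e)
g=cv2.imread("pics/top0.png");hsv=cv2.cvtColor(g,cv2.COLOR_BGR2GRAY);print(hsv[198:246:3,340:380:3])
H=14.5;Rs=onshaft(H)
tip=onplane(t,[(356,207)],.128)[0];print("tip",tip)
ux=-Rs.as_matrix()[:,0];uz=-Rs.as_matrix()[:,2]
o=tip-.066*ux;slot=o+.01725*ux+.015*uz;print("o",o,"slot top",slot)
target=slot+.06*ux+.07*uz;print(target,move(target,Rs),move(target,onshaft(H,0)))
E
```

```text
[[ 0.0143 -0.005  -0.0018]
 [ 0.0143  0.005  -0.0018]
 [-0.0133 -0.0031 -0.0018]
 [-0.0133  0.0036 -0.0018]]
[ 0.616  -0.0073  0.1216] 0.007019860610219445
[[ 33  34  37  35  29  35  34  30  34  43 102 106 105 105]
 [ 34  32  33  34  41  48  55  38  31  36  91 104 107 101]
 [ 32  35  37  61  74  76  70  46  35  33  69 104 100 105]
 [ 33  32  30  53  70  75  69  52  34  37  46 103 103 102]
 [ 33  39  36  42  67  74  75  59  30  32  35  92 104 104]
 [ 39  34  33  34  61  73  76  69  38  30  35  75 104 106]
 [ 37  39  35  30  59  72  75  68  42  34  35  47 101 106]
 [ 32  35  35  35  54  69  77  69  55  34  36  36 100 105]
 [ 32  32  34  35  40  60  75  78  63  40  37  34  81 106]
 [ 34  33  38  37  36  67  72  79  67  41  32  34  55 105]
 [ 38  35  33  35  29  59  73  79  64  44  19  32  42 104]
 [ 35  32  35  37  19  47  63  59  49  25  12  23  30  88]
 [ 32  36  32  38  12  19  32  24  27  22  20  32  31  63]
 [ 36  37  29  29  20  12  23  24  17  23  34  39  46  41]
 [ 49  39  34  26  28  31  36  34  42  55  52  55  58  35]
 [ 79  38  35  26  36  46  50  58  54  58  53  57  55  49]]
tip [ 0.6097 -0.0068  0.128 ]
o [ 0.5517 -0.0218  0.1001] slot top [ 0.5607 -0.0194  0.121 ]
[ 0.5847 -0.0132  0.2098] [-0.905 -0.182 -0.291 -0.388 -0.461 -1.752] [-0.905 -0.182 -0.291  0.     0.    -1.782]
```

Call:
jog_arm:
  motion:
    - [0,0,-0.2,0,0,-0.22]
    - [-0.1,0,-0.35,0,0,-0.45]
    - [-0.2,0,-0.35,0,0,-0.68]
    - [-0.3,-0.05,-0.35,0,0,-0.9]
    - [-0.4,-0.08,-0.35,0,0,-0.95]

```text
t: 8.22
tool_pos: [0.5553, 0.1115, 0.2229]
ee_rot: [-0.001, 0.197, 0.98, -0.0]
wrist_force: [0.2, -0.1, 0.1]
finger_gap: 0.007
gripper_force: 58.7
```

```bash
python3 - <<'E'
from h import *
print(pose()[0],move(np.array([ 0.5847,-0.0132,0.2098]),onshaft(14.5)))
E
```

```text
[0.5553 0.1115 0.2229] [-0.301 -0.415  0.052 -0.181 -0.54  -0.814]
```

Call:
jog_arm:
  motion:
    - [-0.07,-0.1,0,-0.04,-0.12,-0.18]
    - [-0.14,-0.2,0,-0.08,-0.24,-0.36]
    - [-0.21,-0.3,0.02,-0.12,-0.36,-0.55]
    - [-0.3,-0.41,0.05,-0.17,-0.51,-0.77]
    - [-0.3,-0.415,0.05,-0.18,-0.54,-0.815]

```text
t: 8.85
tool_pos: [0.584, -0.012, 0.2103]
ee_rot: [0.213, -0.118, 0.97, 0.027]
wrist_force: [-0.2, 0.7, -1.5]
finger_gap: 0.0061
gripper_force: 58.7
```

Call:
jog_arm:
  motion:
    - [0,0,0,0,0,0]
    - [0,0,0,0,0,0]

```text
t: 9.1
tool_pos: [0.5844, -0.0105, 0.2114]
ee_rot: [0.212, -0.116, 0.97, 0.028]
wrist_force: [0.7, -0.2, -0.2]
finger_gap: 0.0066
gripper_force: 58.7
```

```bash
python3 - <<'E'
from h import *
im=vision.grab_frame("wrist");cv2.imwrite("pics/w6.png",im)
c=cal("wrist");np.save("w6.npy",[np.r_[c["rvec"].ravel(),c["tvec"].ravel()]])
print(pose()[0],move(np.array([ 0.5847,-0.0132,0.2098]),onshaft(14.5)),proj(c,[[.5607,-.0194,.121],[.6097,-.0068,.128],[.5517,-.0218,.1]]))
E
```

```text
[ 0.5846 -0.0102  0.2117] [ 0.006 -0.012  0.006 -0.003 -0.007 -0.018] [[308.813  149.4532]
 [310.7172 228.1903]
 [308.6608 116.6387]]
```

View pics/w6.png

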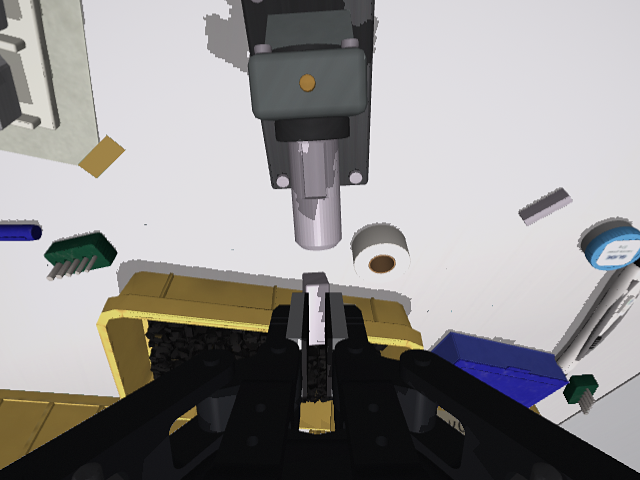

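The slot shows at about (302..327, 140..197), the collar's face at row 138 and the shaft's end at row 248. The key held below is at (316,290). Next: edges to sub-pixel.

```bash
python3 - <<'E'
from h import *
im=cv2.imread("pics/w6.png");g=cv2.cvtColor(im,cv2.COLOR_BGR2GRAY)
for r in range(136,256,6):print(r,g[r,284:348:2])
print("cols rows 132..256")
for x in(300,306,310,314,318,322,326):print(x,g[132:256:2,x])
E
```

```text
136 [36 35 36 38 39 40 41 42 41 42 43 44 45 45 46 45 43 43 43 41 41 41 40 38
 37 35 35 34 32 31 29 26]
142 [ 61  58  66  80  89  93 104 154 158 168 176 183 127 134 134 136 129 131
 126 123 108 115 108 106  97  86  79  65  69  67  67  67]
148 [ 67  66  65  86 100 107 111 117 160 167 207 205 130 137 138 141 140 136
 134 136  99 113 107 107  95  88  82  72  68  66  66  66]
154 [ 67  67  64  84 100 102 110 119 106 118 137 135 135 138 138 140 139 136
 135 135 100 110 108 108  96  89 114  81  67  66  64  65]
160 [ 66  68  63  79  96  98 108 116 110  76 137 137 135 138 138 140 141 137
 135 134 108 105 107 107  98 137  92  89  66  66  63  66]
166 [ 64  67  64  73  89  98 106 112 112 109 140 137 135 136 137 140 142 137
 134 133 118 101 111 107  99 139 122  94  66  67  62  64]
172 [ 65  66  66  68  86 100 106 112 118 109 139 137 135 136 137 139 141 138
 135 133 127 102 112 108 105  93 123 100  64  66  63  65]
178 [193 181  66  65  87 101 107 111 121 110 122 137 136 137 137 138 140 139
 135 134 135 101 116 108 106 141 120 101  63  65  63  64]
184 [184 186 137  62  81  98 102 109 120 109 103 137
[... 2685 characters left out ...]
36 137
 138 137 138 137 138 139 139 139 139 139 139 140 139 141 103  83 223 221
 218 216 217 216 216 217 216 217 218 218 218 219 220 221 221 221 222 222
 223 223 225 181 159 186 227 226]
322 [ 42  41  41  40 101 123 136 136 136 136 136 135 134 134 134 134 134 133
 134 133 133 134 134 134 133 134 133 134 133 135 133 134  87 104 181 178
 181 183 182 187 188 191 192 192 193 193 191 191 193 191 191 192 192 193
 193 192 193 165 158 215 227 225]
326 [ 40  38  41  37  97 115 115 112 113 110 109 110 107 105 105 102 102 101
 102 102 102 101 101 101 101 101 100  99 134 143 142 110 134 158 168 167
 167 168 167 167 167 166 166 168 168 171 172 172 174 174 174 177 177 176
 176 176 177 156 151 220 226 225]
```

```bash
python3 - <<'E'
from h import *
im=cv2.imread("pics/w6.png");cv2.imwrite("pics/w6c.png",cv2.resize(im[110:310,260:370],None,fx=3,fy=3,interpolation=cv2.INTER_CUBIC))
E
```

```text
(no output)
```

View pics/w6c.png

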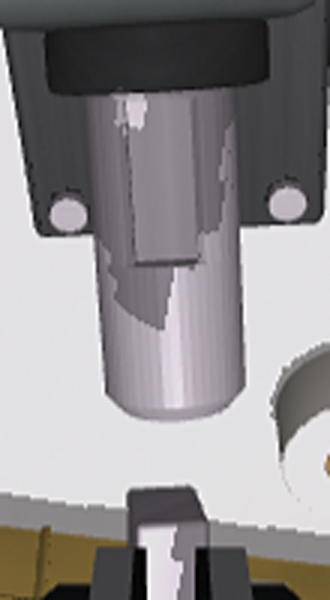

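```bash
cat > sh.py <<'E'
from h import *
def edges(im,rows,l,r,w=5):
    g=cv2.GaussianBlur(cv2.cvtColor(im,cv2.COLOR_BGR2GRAY),(3,3),0).astype(float);out=[]
    for row in rows:
        q=[]
        for x in(l(row),r(row)):
            xs=np.arange(int(x)-w,int(x)+w+1);d=np.abs(g[row,xs+1]-g[row,xs-1]);d[d<.4*d.max()]=0
            q.append((d*xs).sum()/d.sum())
        out.append(q)
    return np.array(out)
def line(rows,x):
    k=np.ones(len(rows),bool)
    for _ in range(4):
        f=np.polyfit(rows[k],x[k],1);e=np.abs(np.polyval(f,rows)-x);k=e<max(.5,1.5*np.median(e))
    return f,e[k].std(),k.sum()
E
python3 - <<'E'
from sh import *
im=cv2.imread("pics/w6.png");c=cal("wrist");p,Rt=pose()
rows=np.arange(192,240)
E=edges(im,rows,lambda r:290.3+(r-160)*.068,lambda r:339+(r-160)*.034)
fl,a,n=line(rows,E[:,0]);fr,b,m=line(rows,E[:,1]);print(fl,a,n,fr,b,m)
P=lambda f:[(np.polyval(f,r),r) for r in(150,240)]
def plane(f):
    o,d=ray(c,P(f));n=np.cross(d[0],d[1]);return o,n/np.linalg.norm(n)
o,n1=plane(fl);_,n2=plane(fr);u=np.cross(n1,n2);u/=np.linalg.norm(u);u*=np.sign(u[2])
print("axis",u,"heading",np.degrees(np.arctan2(u[1],u[0])),"pitch",np.degrees(np.arcsin(u[2])))
half=np.arccos(abs(n1@n2))/2;D=.015/np.sin(half);print("dist",D,np.degrees(half))
# mid plane normal (contains axis): heading only, with pitch 25
nm=n1*np.sign(n1@n2)*1-0*n2
nm=(n1+np.sign(n1@n2)*n2);nm/=np.linalg.norm(nm)
# heading h s.t. u(h).nm=0
hs=np.radians(np.arange(0,30,.01));U=np.c_[np.cos(hs)*np.cos(np.radians(25)),np.sin(hs)*np.cos(np.radians(25)),np.full(len(hs),np.sin(np.radians(25)))]
h=hs[np.argmin(abs(U@nm))];print("heading w/ pitch25",np.degrees(h))
# base plate heading: corners screws
s=onplane(c,[(283,181),(356,178)],.013);print("screws",s,np.degrees(np.arctan2(*(s[0]-s[1])[:2][::-1])))
# slot in vertical plane through axis: slot end wall edge, at perpendicular z
Rs=onshaft(np.degrees(h)).as_matrix();x=-Rs[:,0];y=Rs[:,1];z=-Rs[:,2]
oo,d=ray(c,[(315,198.5),(304.5,190),(325.5,190),(303,160),(324,160),(316,138),(317,250),(306,284),(326,284)])
print("cam in shaft axes rel", [float(v) for v in((oo-p)@x,(oo-p)@y,(oo-p)@z)]);print(np.c_[d@x,d@y,d@z]/np.abs(d@z)[:,None])
print("mid plane: camera offset check", nm@x,nm@y,nm@z); np.savez("shaft.npz",h=h,nm=nm,o=oo,p=p)
E
```

```text
[  0.0761 276.252 ] 0.04987327331645919 48 [  0.0375 332.5881] 0.05225557669980615 47
axis [0.8685 0.268  0.417 ] heading 17.148114010581697 pitch 24.646365205908303
dist 0.2331469675211297 3.688792158199403
heading w/ pitch25 17.16
screws [[ 0.6557 -0.023   0.013 ]
 [ 0.6368  0.0411  0.013 ]] -73.61221458262972
cam in shaft axes rel [-0.07533512520183819, 0.00784099956565182, 0.1428719542037702]
[[ 0.1918 -0.036  -1.    ]
 [ 0.1678 -0.0624 -1.    ]
 [ 0.1706 -0.0071 -1.    ]
 [ 0.09   -0.0612 -1.    ]
 [ 0.0929 -0.0072 -1.    ]
 [ 0.0371 -0.0247 -1.    ]
 [ 0.336  -0.0386 -1.    ]
 [ 0.4363 -0.0755 -1.    ]
 [ 0.4389 -0.0187 -1.    ]]
mid plane: camera offset check 2.190398953191787e-05 -0.9994190992872845 0.03408025087948652
```

```bash
cat > sf.py <<'E'
from h import *
H=17.1
_f=np.load("shaft.npz");_M=onshaft(H).as_matrix();X=-_M[:,0];Y=_M[:,1];Z=-_M[:,2]
O=_f["o"]+.0084*X-.0345*.233*Y-.2331*Z   # shaft origin
S=O+.01725*X+.008*Z                      # slot floor centre
def insh(p):return np.array([(p-O)@X,(p-O)@Y,(p-O)@Z])
E
python3 - <<'E'
from sf import *
print(O,S)
t=cal("side");print(proj(t,[O+.066*X]),proj(cal("top"),[O+.066*X,O+.066*X+.0115*Z]))
T=S+.0005*X+.0342*Z;print(T,insh(pose()[0]),move(T,onshaft(H)))
E
```

```text
[ 0.5632 -0.0171  0.1017] [ 0.5749 -0.0135  0.1162]
[[282.5627 215.8653]] [[352.5038 201.6211]
 [353.4685 203.2566]]
[ 0.5615 -0.0177  0.1474] [0.0669 0.0003 0.0902] [ 0.196 -0.008  0.193 -0.027 -0.007 -0.07 ]
```

Call:
jog_arm:
  motion:
    - [0.1,-0.004,0.05,-0.027,-0.007,-0.07]
    - [0.196,-0.008,0.12,-0.027,-0.007,-0.07]
    - [0.196,-0.008,0.193,-0.027,-0.007,-0.07]
    - [0.196,-0.008,0.193,-0.027,-0.007,-0.07]
    - [0.196,-0.008,0.193,-0.027,-0.007,-0.07]

```text
t: 9.78
tool_pos: [0.5619, -0.0179, 0.1484]
ee_rot: [0.215, -0.146, 0.965, 0.032]
wrist_force: [-0.0, -0.2, -0.2]
finger_gap: 0.0065
gripper_force: 58.7
```

```bash
python3 - <<'E'
from sf import *
T=S+.0005*X+.0342*Z;print(insh(pose()[0]),move(T,onshaft(H)))
im=vision.grab_frame("wrist");cv2.imwrite("pics/w7.png",im);c=cal("wrist")
print(proj(c,[S-.01575*X+.007*Z,S+.01575*X+.007*Z,T]))
cv2.imwrite("pics/w7c.png",cv2.resize(im[190:370,240:400],None,fx=3,fy=3,interpolation=cv2.INTER_CUBIC))
E
```

```text
[ 0.0184 -0.0003  0.0429] [ 0.003  0.001  0.003 -0.     0.003  0.004]
[[316.2511 251.6296]
 [316.0483 311.4264]
 [316.0765 309.9337]]
```

View pics/w7c.png

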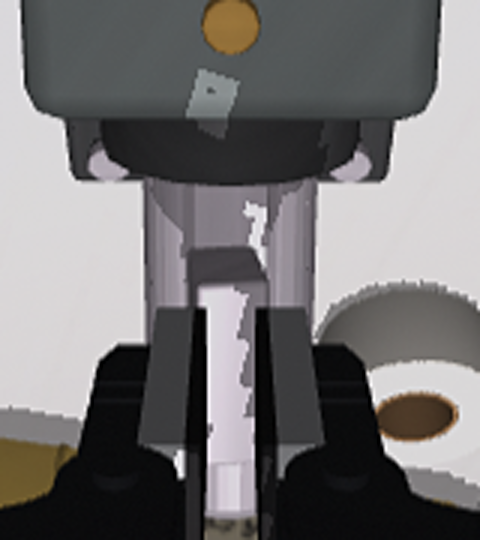

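The key is centred over the shaft within about 1 mm, with its near end just past the slot's lower end. I'll add 0.4 mm across and go down in stages, watching the force.

Call:
jog_arm:
  motion:
    - [0.003,0.003,0.03,0,0.003,0.004]
    - [0.003,0.003,0.055,0,0.003,0.004]
    - [0.003,0.003,0.062,0,0.003,0.004]
    - [0.003,0.003,0.062,0,0.003,0.004]

```text
t: 10.32
tool_pos: [0.5669, -0.0159, 0.1332]
ee_rot: [0.214, -0.145, 0.966, 0.032]
wrist_force: [0.3, 0.4, -0.6]
finger_gap: 0.0066
gripper_force: 58.7
```

```bash
python3 - <<'E'
from sf import *
T=S+.0005*X+.0004*Y+.0134*Z;print(insh(pose()[0]),move(T,onshaft(H)),readout.get_obs()["wrist_force"])
E
```

```text
[0.0169 0.0002 0.0269] [-0.004  0.001  0.022 -0.    -0.001 -0.001] [ 0.3049  0.4129 -0.5882]
```

Call:
jog_arm:
  motion:
    - [-0.003,0,0.006,0,0,0]
    - [-0.003,0,0.012,0,0,0]
    - [-0.003,0,0.012,0,0,0]

```text
t: 10.7
tool_pos: [0.5688, -0.0153, 0.131]
ee_rot: [0.214, -0.145, 0.966, 0.032]
wrist_force: [-0.5, 0.6, -1.2]
finger_gap: 0.0068
gripper_force: 58.7
```

Call:
jog_arm:
  motion:
    - [0,0,0.004,0,0,0]
    - [0,0,0.008,0,0,0]
    - [0,0,0.008,0,0,0]

```text
t: 11.08
tool_pos: [0.5696, -0.0151, 0.1291]
ee_rot: [0.214, -0.145, 0.966, 0.032]
wrist_force: [-0.1, 0.3, -0.3]
finger_gap: 0.0068
gripper_force: 58.7
```

```bash
python3 - <<'E'
from sf import *
T=S+.0005*X+.0004*Y+.0134*Z;print(insh(pose()[0]),move(T,onshaft(H)),readout.get_obs()["wrist_force"])
E
```

```text
[0.0177 0.0001 0.022 ] [-0.     0.001  0.003 -0.    -0.001 -0.001] [-0.13    0.2876 -0.3422]
```

Call:
jog_arm:
  motion:
    - [0,0,0.004,0,0,0]
    - [0,0,0.004,0,0,0]

```text
t: 11.32
tool_pos: [0.57, -0.0149, 0.1283]
ee_rot: [0.214, -0.145, 0.966, 0.032]
wrist_force: [-0.5, -0.6, -1.4]
finger_gap: 0.0067
gripper_force: 58.7
```

Call:
jog_arm:
  motion:
    - [0,0,0.004,0,0,0]
    - [0,0,0.004,0,0,0]

```text
t: 11.58
tool_pos: [0.5704, -0.0148, 0.1273]
ee_rot: [0.214, -0.145, 0.966, 0.032]
wrist_force: [0.1, 0.1, -0.7]
finger_gap: 0.0065
gripper_force: 58.7
```

Call:
jog_arm:
  motion:
    - [0,0,0.003,0,0,0]
    - [0,0,0.003,0,0,0]

```text
t: 11.82
tool_pos: [0.5707, -0.0147, 0.1267]
ee_rot: [0.214, -0.145, 0.966, 0.032]
wrist_force: [-0.3, -0.5, -0.2]
finger_gap: 0.0073
gripper_force: 58.7
```

Call:
jog_arm:
  motion:
    - [0,0,0.003,0,0,0]
    - [0,0,0.003,0,0,0]

```text
t: 12.08
tool_pos: [0.571, -0.0146, 0.126]
ee_rot: [0.214, -0.145, 0.966, 0.032]
wrist_force: [-0.6, 1.8, -1.1]
finger_gap: 0.0067
gripper_force: 58.7
```

Call:
jog_arm:
  motion:
    - [0,0,0.003,0,0,0]
    - [0,0,0.003,0,0,0]

```text
t: 12.32
tool_pos: [0.5713, -0.0147, 0.1257]
ee_rot: [0.214, -0.145, 0.966, 0.032]
wrist_force: [-4.8, -2.8, 6.8]
finger_gap: 0.0066
gripper_force: 60.7
```

```bash
python3 - <<'E'
from sf import *
print(insh(pose()[0]),readout.get_obs()["wrist_force"]@Z)
E
```

```text
[ 0.0178 -0.0001  0.0182] 8.478641786943575
```

Contact, 8 N, about 2 mm lower than reckoned. That matches the origin measuring 101.7 mm instead of 100, so the key is on the floor. Releasing.

Call:
jog_arm:
  motion:
    - [0,0,-0.002,0,0,0]
    - [0,0,-0.002,0,0,0]
    - [0,0,-0.002,0,0,0]
    - [0,0,-0.002,0,0,0]
  hand: 0.3

```text
t: 12.82
tool_pos: [0.5711, -0.0146, 0.1258]
ee_rot: [0.214, -0.145, 0.966, 0.032]
wrist_force: [0.9, -0.4, 0.0]
finger_gap: 0.0257
gripper_force: 0.0
```

Call:
jog_arm:
  motion:
    - [0,0,-0.05,0,0,0]
    - [0,0,-0.25,0,0,0]
    - [-0.1,0,-0.35,0,0,0]
    - [-0.24,0,-0.35,0,0,0]
    - [-0.24,0,-0.35,0,0,0]
  hand: 1

```text
t: 13.45
tool_pos: [0.5896, -0.0096, 0.2328]
ee_rot: [0.216, -0.145, 0.965, 0.031]
wrist_force: [-0.7, 0.9, -1.1]
finger_gap: 0.0854
gripper_force: 0.0
```

```bash
python3 - <<'E'
from sf import *
im=vision.grab_frame("wrist");cv2.imwrite("pics/w8.png",im);c=cal("wrist");np.savez("c8.npz",**c)
O2=O-.0018*Z
# expected corners of key top in slot and slot ends
K=[O2+.01725*X+a*X+b*Y+.022*Z for a in(-.014,.014) for b in(-.005,.005)];q=proj(c,K);print(q)
print(proj(c,[O2+a*X+.0148*Z for a in(.0015,.033)]))
g=cv2.cvtColor(im,cv2.COLOR_BGR2GRAY);u,v=q.mean(0).astype(int);print(u,v)
for r in range(v-44,v+48,4):print(r,g[r,u-30:u+31:2])
E
```

```text
[[306.7731 122.4263]
 [324.2281 122.4423]
 [307.0899 171.6628]
 [323.9028 171.6792]]
[[315.5405 119.256 ]
 [315.5342 173.0289]]
315 147
103 [30 31 34 36 37 40 38 39 40 43 43 42 43 44 44 46 45 45 45 44 43 43 42 41
 40 38 38 38 36 34 33]
107 [30 33 33 36 37 37 38 40 41 41 42 43 44 45 45 45 47 47 44 44 43 42 40 39
 39 40 37 36 35 34 31]
111 [40 32 48 35 37 36 37 38 39 41 42 42 43 43 43 44 43 42 42 41 40 40 39 39
 37 35 35 34 33 32 31]
115 [ 71  68  71  69  67 110 128 138 152 162 170 102 112 112 115 124 121 123
 114 177 176 171 172 162 153 142 132 116  77  68  69]
119 [ 70  68  70  66  50 107 136 144 157 169 158 106 137 206 188 129 132 135
 139 115 208 105 146 166 156 146 133  92  78  67  68]
123 [ 69  68  70  66  39 106 135 144 154 170 158 108 202 200 200 199 198 200
 204 175 209 133 146 165 156 146 132 113  71  66  67]
127 [ 68  68  68  67  66 106 136 140 155 169 162 109 201 201 201 199 198 201
 203 173 208 191 145 164 156 141 132 112  70  66  68]
131 [ 69  68  68  65  67 106 136 138 155 169 145 115 204 202 203 200 201 201
 204 173 209 120 145 164 156 141 133 114  69  64  67]
135 [ 68 
[... 1255 characters left out ...]
 179 170 165 160 153 139 128  90 234 227 227]
175 [227 227 227 227 234  89 120 135 149 156 167 166 175 183 179 204 207 207
 184 184 176 168 165 160 153 139 124  81 232 227 227]
179 [227 227 227 227 235  89 120 135 148 155 167 166 175 184 179 206 208 208
 183 183 176 168 165 160 153 139 123  80 232 227 227]
183 [227 227 227 227 234  88 120 134 149 156 167 165 175 185 179 206 210 210
 185 185 176 168 161 158 153 139 123  79 232 227 227]
187 [227 227 227 227 233  87 121 134 149 156 166 167 175 185 179 208 211 211
 185 182 177 168 161 158 152 139 123  77 230 227 227]
191 [227 227 227 227 232  77 117 134 148 155 165 166 175 185 179 209 212 212
 186 182 177 168 161 158 153 139 119  74 229 227 227]
```

The key's bright top face covers columns 308–326 and rows 120–164, i.e. 28 x 10 mm at that distance. It has even gaps to the slot's ends (114.5 and 169) and sides, so it's seated. Now to the rack.

```bash
python3 - <<'E'
from sf import *
print(move(np.array([.555,-.243,.22]),down(177)))
E
```

```text
[ 0.383 -0.854 -0.127  0.096  0.551  0.44 ]
```

Call:
jog_arm:
  motion:
    - [0.08,-0.2,-0.03,0.02,0.13,0.1]
    - [0.16,-0.4,-0.06,0.04,0.26,0.2]
    - [0.24,-0.6,-0.1,0.07,0.4,0.3]
    - [0.38,-0.8,-0.13,0.096,0.55,0.44]
    - [0.38,-0.854,-0.127,0.096,0.55,0.44]

```text
t: 14.12
tool_pos: [0.5537, -0.2455, 0.2178]
ee_rot: [-0.002, 0.029, 1.0, 0.001]
wrist_force: [-0.2, 0.6, 0.4]
finger_gap: 0.0858
gripper_force: 0.0
```

Call:
jog_arm:
  motion:
    - [0,0,0,0,0,0]
    - [0,0,0,0,0,0]

```text
t: 14.38
tool_pos: [0.5547, -0.2415, 0.2191]
ee_rot: [-0.0, 0.026, 1.0, 0.001]
wrist_force: [0.4, 0.8, -0.5]
finger_gap: 0.0857
gripper_force: 0.0
```

```bash
python3 - <<'E'
from sf import *
c=cal("wrist");im=vision.grab_frame("wrist");cv2.imwrite("pics/w9.png",im);print(pose()[0],move(np.array([.555,-.243,.22]),down(177)))
g=cv2.cvtColor(im,cv2.COLOR_BGR2GRAY)
print(proj(c,[[x,-.245,.07] for x in(.495,.555,.615)]))
for x in (270,290,315,340,360):print(x,g[20:400:5,x])
for r in(60,90,120,150,180,200,220,240,260,280,300):print(r,g[r,180:460:6])
E
```

```text
[ 0.5548 -0.2414  0.2193] [-0.001 -0.006 -0.003  0.002 -0.001  0.001]
[[306.5954 144.6308]
 [311.0927 222.7592]
 [315.0878 292.1558]]
270 [109 107 106 109 107 106 106 169 166 171 169 166 166 171 170 168 160 190
 191 189 151 136 139  93  91  90  90  91 137 136 138 138 135 135 135 126
  93  91  92  91  91  92  91 134 134 151 134  61  61 127 129 128 127 127
 127 129 132 167 169 168 170 169 185 189 188 188 189 188 188 187 189 188
 188 188 188 188]
290 [171 170 172 170 168 170 170 174 170 168 169 165 166 168 170 170 172 191
 190 190 190 189 113 190 110 108 112 107 128 136 126 137 136 135  77  86
  59 113 113 112 112 111 110 110 135 137  60  85  66  61 113 106 174 173
 173 173 172 170 161 170 170 169 188 189 189 189 188 189 189 188 189 189
 187 188 187 135]
315 [106 149 166 167 170 169 169 168 169 167 168 166 165 167 168 148 172 192
 190 190 190 190  87 129 128 133  83  84 138 136 114 137 136 135  69  88
  59 112 112 111 110 109 109 110 134 138  63  61  62  60  86  86  85  86
  85  81  76  75 116 165 167 164 190 189 190 189 189 189 189 189 189 189
 188 188 188 188]
340 [106 105 107 110 175
[... 2057 characters left out ...]
35 135 136 134 135 134 133 134 133 164 168 171 168 174 190 190 191
 190 190 190 190 190 191 190 190 191 190 190]
260 [165 168 171 172 170 170 172 171 166 167 170 170 165 169 138  61  61  61
  61  84 103  68  61  62  62  65 191 191 166 169 168 168 175 190 191 191
 189 191 190 190 190 190 190 190 190 190 190]
280 [170 173 170 169 168 170 171 166 167 168 168 167 166 167 171 127 127 133
 175 160 172 104 105  87  87 136 191 191 172 168 173 169 156 190 190 190
 189 190 190 189 190 190 190 189 190 190 190]
300 [168 172 167 173 172 169 173 169 169 168 166 166 171 166 167 132 133 126
 171 164 177 165 171 133 133 134 171 170 172 168 172 171 139 109 108 105
 190 190 190 190 190 190 189 190 189 189 189]
```

```bash
python3 - <<'E'
from sf import *
c=cal("wrist");im=cv2.imread("pics/w9.png");g=cv2.cvtColor(im,cv2.COLOR_BGR2GRAY)
for n,(r0,r1) in {"h1":(115,165),"h2":(190,250),"h3":(245,320)}.items():
  print(n)
  for x in(284,292,300,308,316,324):
    print(x,r0,g[r0:r1:2,x])
for r in(208,214,220,226,232):print(r,g[r,258:356:2])
E
```

```text
h1
284 115 [190 189 190 189 190 191 191 156  83 111 110 107 108 111 112 108 111 113
 112 110 107  97  93 137 135]
292 115 [190 190 190 190 190 190 193 136  81 156 124 100 107 112 111 108 111 113
 112 110 106  93 105 136 135]
300 115 [190 190 189 190 190 190 193 136  95 155 186 190 191 136 108 108 112 113
 112 111 108  94 105 137 135]
308 115 [189 190 190 190 190 191 151 139  79 157 187 190 190 190 191 197 108 113
 111 112 107  92 115 135 135]
316 115 [189 190 190 190 190 191 153 123  84 127 128 127 128 132 132 129 129  79
  83  84  83  70 127 136 135]
324 115 [190 190 190 190 190 190 153 124 111 124 126 127 128 127 125 126 125 127
 131  83  81  67 138 136 135]
h2
284 190 [108  57  59  54  61  59  92  86  85  85  85  86  86  86  87  87  87  88
  87  88  88  88  88  77 125 134 119 124 136  68]
292 190 [ 68  73  83  83  81  60 104 113 111 110 111 111 110 111 111 111 111 111
 111 110 110 110 110 108  90 134 115 134  95  58]
300 190 [ 63 103 112 112 113 113  98 110 109 110 109 109 108 109 109 109 109 109
 109 107 109 108 107 109  86 135 113 135  83  58]
308 190 [ 64 103 109 110 109 112 10
[... 1664 characters left out ...]
05 109 112 113  82  83  86  86  88
  87  86  85  85  86  81 135 131 104 104 106 108 103]
220 [106 108 106 134 134 125  91  89  91  91  93  87  92  87  91 101 112 111
 107 104 102 109 104 102 105 106 102 106 108 112 112  82  85  85  87  88
  87  86  85  85  85  95 134 129 105 104 104 106 119]
226 [104 107  93 137 133 137  91  89  91  90  93  88  92  87  92 101 110 111
 107 104 102 109 104 103 104 107 103 106 108 111 112  83  84  87  86  89
  87  86  85  86  85  94 134 127 104 104  98 172 170]
232 [104 106  83 135 133 134  97  78  82  92  93  88  94  88  90 100 110 110
 106 104 102 108 103 102 104 106 102 106 108 110 112  85  85  86  88  88
  88  87  84  79  71 132 134 125 100 171 167 170 173]
```

```bash
python3 - <<'E'
from sf import *
c=cal("wrist")
for n,a,b in(("h1",131.5,159),("h2",201.3,238),("h3",268,311)):
  W=onplane(c,[(306,a),(304,b)],.07);print(n,W[:,0],W[0,0]-W[1,0])
# hub2 edges at two rows: flat edges z=.07, outer edges z=.0525
rows=(208,226)
top=onplane(c,[(287,208),(319.3,208),(287.6,226),(318.8,226)],.07);print("flat",top)
out=onplane(c,[(268.5,208),(341.5,208),(269.5,226),(340.5,226)],.0525);print("outer",out)
t=cal("top");print("top px",proj(t,[[.551,-.2435,.07]]))
g=cv2.cvtColor(cv2.imread("pics/top0.png"),cv2.COLOR_BGR2GRAY);
for x in(456,460,464):print(x,g[195:275,x])
E
```

```text
h1 [0.4858 0.5056] -0.019765401999836008
h2 [0.5378 0.5675] -0.029657352483827948
h3 [0.5932 0.6323] -0.0390340095409506
flat [[ 0.5424 -0.2631  0.07  ]
 [ 0.5437 -0.2379  0.07  ]
 [ 0.5569 -0.2637  0.07  ]
 [ 0.5582 -0.239   0.07  ]]
outer [[ 0.5454 -0.2799  0.0525]
 [ 0.5485 -0.2196  0.0525]
 [ 0.5608 -0.2805  0.0525]
 [ 0.5639 -0.221   0.0525]]
top px [[463.7314 238.3166]]
456 [ 81  83 100  91  73  73  73  67  55  62  58  59  61  57  61  63  58  59
  61  61  57  61  58  53  44  48  74  94  99 103  88  85  96 101  98  78
  70  67  71  72  69  70  68  66  68  70  70  68  56  54  73  90 106 106
 103 101  97  95  99 103 106 103 103  90  78  68  68  64  65  66  68  64
  68  73  86  98 105 103 103 105]
460 [ 93  93  96  91  71  59  65  69  70  69  70  72  71  70  70  68  74  71
  68  70  72  69  65  64  41  41  63  87  94  95  89  77  93  98  98  81
  68  66  70  67  70  70  68  68  72  69  69  67  58  53  60  83  98  99
  99  97 101  93  93 102 101 103 102  93  80  64  67  68  66  66  65  68
  66  71  87 101 104 100 104  99]
464 [ 97  97  95  98  84  63  66  68  70  71  74  70  74  73  68  73  68  71
  70  72  72  70  68  57  40  43  67  83  91  97  90  74  80  97  95  95
  94  99  99  97 101 100  96 100 101 100  99  93  80  62  61  85  99 102
  97  97  97  90  84 104 103 105 102  98  92  90  89  94  93  96  93  91
  85  80  91 102 101 102 103 104]
```

```bash
python3 - <<'E'
from sf import *
t=cal("top");u=np.array([np.cos(np.radians(-3.3)),np.sin(np.radians(-3.3)),0]);v=np.array([-u[1],u[0],0]);C=np.array([.5527,-.2506,.04])
print(proj(t,[C+a*v+[0,0,h] for a,h in((.03,.0125),(.0125,.03),(-.0125,.03),(-.03,.0125),(-.03,-.0125))]))
g=cv2.cvtColor(cv2.imread("pics/top0.png"),cv2.COLOR_BGR2GRAY)
for r in(234,238,241):print(r,g[r,440:492])
print(move(np.array([.5527,-.2506,.13]),down(176.7)))
E
```

```text
[[451.364  237.1295]
 [461.2844 237.1789]
 [472.5826 237.9314]
 [478.0736 238.9049]
 [474.7983 239.5211]]
234 [ 94  94  88  78  70  92 102 105  92  69  45  35  44  63  68  67  72  69
  71  68  67  73  82  93  97  98  96  95  99  97  94  95  98  94  75  71
  66  63  69  77  88  91  96  91  94  96  94  93  89  90  91  89]
238 [ 88  88  91  78  75  89 104 104  93  66  45  28  49  61  70  69  66  71
  70  68  68  74  85  98 100  99  95  97  96  96  96  94  98  89  71  68
  65  69  75  85  89  92  94  90  98  92  95  95  95  91  92  94]
241 [ 92  93  88  81  73  94 103 102  90  67  39  33  47  63  66  69  70  70
  72  69  69  73  90  99  99  97  95  96  97  93  95  99  99  91  75  66
  68  66  73  79  95  93  92  95  95  91  95  95  95  96  94  93]
[ 0.006 -0.038  0.357  0.002 -0.001  0.007]
```

```bash
python3 - <<'E'
from sf import *
c=cal("wrist");p,Rt=pose();o,_=ray(c,[[0,0]]);o=Rt.inv().apply(o-p)
g=cv2.cvtColor(cv2.imread("pics/w9.png"),cv2.COLOR_BGR2GRAY)
def at(uv,y):
    d=Rt.inv().apply(ray(c,[uv])[1])[0];return o+d*(y-o[1])/d[1]
print("open",at((205,310),-.0427),at((429,310),.0427))
print("gap34",at((274.5,294),-.017),at((359.5,294),.017))
E
```

```text
open [ 0.0064 -0.0427 -0.0094] [ 0.0087  0.0427 -0.0136]
gap34 [ 0.0075 -0.017   0.0026] [ 0.0129  0.017  -0.0088]
```

Hub 2 is the one that fits: the measured lengths are 19.8, 29.7 and 39.0 mm, and its widths are 25 and 60 mm. The top view agrees within 1 px. The open tips stand about 11 mm behind the TCP, so I'll go down accordingly.

Call:
jog_arm:
  motion:
    - [0.006,-0.038,0.1,0,0,0.007]
    - [0.006,-0.038,0.25,0,0,0.007]
    - [0.006,-0.038,0.357,0,0,0.007]
    - [0.006,-0.038,0.357,0,0,0.007]

```text
t: 14.92
tool_pos: [0.5521, -0.2505, 0.1287]
ee_rot: [-0.002, 0.029, 1.0, 0.001]
wrist_force: [-0.1, 0.3, -0.5]
finger_gap: 0.0854
gripper_force: 0.0
```

```bash
python3 - <<'E'
from sf import *
c=cal("wrist");im=vision.grab_frame("wrist");cv2.imwrite("pics/w10.png",im);g=cv2.cvtColor(im,cv2.COLOR_BGR2GRAY)
u=np.array([np.cos(np.radians(-3.3)),np.sin(np.radians(-3.3)),0]);v=np.array([-u[1],u[0],0]);C=np.array([.5527,-.2506,.04])
q=proj(c,[C+a*v+b*u+[0,0,h] for b in(-.015,.015) for a,h in((.03,.0125),(.0125,.03),(-.0125,.03),(-.03,.0125))]);print(q)
print(pose()[0],move(np.array([.5527,-.2506,.04]),down(176.7)))
for r in(250,270):
  print(r,g[r,235:400:2])
a,b=int(q[1,0]+q[2,0])//2,int(q[1,1]);print(a,g[b-20:b+90:2,a],b-20)
E
```

```text
[[365.6588 230.1128]
 [337.9349 238.7131]
 [292.6089 238.719 ]
 [264.8762 230.1196]
 [363.7827 276.7985]
 [337.0337 288.6173]
 [293.5372 288.6389]
 [266.7789 276.8382]]
[ 0.5529 -0.2512  0.1301] [ 0.001  0.002  0.36   0.002 -0.002 -0.   ]
250 [109 112 111 110 111 109 108 109 108 107 107  87 133 139 139 143  95  95
  91  93  93  92  95  91  95  93  91  93  97 109 114 116 114 111 109 105
 106 110 109 107 106 104 110 110 106 105 108 112 114 114 116 107  88  87
  89  90  90  91  90  90  88  89  89  88  88 127  94 109 102 107 105 176
 172 173 175 171 169 168 169 169 170 171 171]
270 [176 174 175 101 104 105 109 113 111 111 110 108 112 140 138 139  92  96
  93  93  94  93  96  94  93  94  92  92  96 104 113 115 114 110 111 105
 106 109 110 107 106 104 109 109 105 106 110 110 114 114 115 100  88  89
  89  91  90  91  90  90  88  89  88  88  85 132 135 173 172 172 175 177
 178 178 176 178 176 177 177 176 177 177 173]
315 [ 72 111 113 114 114 115 114 114 114 115  71 107 110 106 105 106 106 106
 106 106 105 106 107 106 106 106 106 106 106 106 106 106 106 107 102  93
  60  59  61  64 102  95  93  93  97  97  98 103  70  54  63  64  62  64
  60] 218
```

Call:
jog_arm:
  motion:
    - [0,0,0.15,0,0,0]
    - [0,0,0.3,0,0,0]
    - [0,0,0.36,0,0,0]
    - [0,0,0.36,0,0,0]

```text
t: 15.48
tool_pos: [0.5534, -0.252, 0.0405]
ee_rot: [-0.0, 0.029, 1.0, 0.0]
wrist_force: [0.1, 0.0, -0.5]
finger_gap: 0.0851
gripper_force: 0.0
```

Call:
jog_arm:
  motion:
    - [0,0,0.03,0,0,0]
    - [0,0,0.06,0,0,0]
    - [0,0,0.06,0,0,0]

```text
t: 15.85
tool_pos: [0.553, -0.2519, 0.0247]
ee_rot: [-0.001, 0.029, 1.0, 0.001]
wrist_force: [-0.2, -0.2, 0.6]
finger_gap: 0.085
gripper_force: 0.0
```

Call:
jog_arm:
  motion:
    - [0,0,0,0,0,0]
    - [0,0,0,0,0,0]
    - [0,0,0,0,0,0]
    - [0,0,0,0,0,0]
  hand: 0
  force: 60

```text
t: 16.35
tool_pos: [0.5533, -0.2521, 0.0255]
ee_rot: [-0.0, 0.029, 1.0, 0.0]
wrist_force: [-1.6, 0.9, 5.2]
finger_gap: 0.0588
gripper_force: 64.5
```

The hub is gripped, gap 58.8 mm. I'll lift it and work out the hover place beyond the shaft's end.

Call:
jog_arm:
  motion:
    - [0,0,-0.08,0,0,0]
    - [0,0,-0.25,0,0,0]
    - [0,0,-0.45,0,0,0]
    - [0,0,-0.68,0,0,0]
    - [0,0,-0.72,0,0,0]

```text
t: 16.98
tool_pos: [0.5547, -0.253, 0.209]
ee_rot: [0.002, 0.029, 1.0, -0.001]
wrist_force: [0.4, 0.1, -2.1]
finger_gap: 0.0589
gripper_force: 66.0
```

```bash
cat >> sf.py <<'E'
O2=O-.0018*Z
def T(x,y=0,z=0): return O2+(x+.0006)*X+y*Y+(z-.0147)*Z
def st(): p,_=pose();d=p-O2;f=readout.get_obs()["wrist_force"];print("hub in shaft",np.round([d@X-.0006,d@Y,d@Z+.0147],4),"F",np.round([f@X,f@Y,f@Z],1))
E
python3 - <<'E'
from sf import *
o=readout.get_obs();print(o["finger_gap"],o["gripper_force"],o["tool_pos"]);print(T(.13,0,.04),move(T(.13,0,.04),onshaft(H)))
E
```

```text
0.05886017530339086 65.99348394200206 [ 0.5547 -0.253   0.209 ]
[0.6668 0.0147 0.1782] [-0.384  1.096  0.123 -0.103 -0.544 -0.447]
```

Call:
jog_arm:
  motion:
    - [-0.06,0.2,0,-0.02,-0.11,-0.09]
    - [-0.14,0.4,0,-0.04,-0.22,-0.18]
    - [-0.22,0.6,0,-0.06,-0.33,-0.27]
    - [-0.3,0.8,0.03,-0.08,-0.44,-0.36]
    - [-0.36,1,0.08,-0.1,-0.54,-0.445]

```text
t: 17.6
tool_pos: [0.6579, -0.0064, 0.1844]
ee_rot: [0.211, -0.145, 0.966, 0.033]
wrist_force: [0.7, 1.3, -2.2]
finger_gap: 0.0585
gripper_force: 65.8
```

```bash
python3 - <<'E'
from sf import *
print(pose()[0],move(T(.13,0,.04),onshaft(H)))
E
```

```text
[ 0.6579 -0.0064  0.1844] [-0.043  0.07   0.047  0.003 -0.007 -0.002]
```

Call:
jog_arm:
  motion:
    - [-0.043,0.07,0.047,0,-0.007,0]
    - [-0.043,0.07,0.047,0,-0.007,0]
    - [-0.043,0.07,0.047,0,-0.007,0]
    - [-0.043,0.07,0.047,0,-0.007,0]

```text
t: 18.1
tool_pos: [0.6666, 0.0123, 0.179]
ee_rot: [0.213, -0.144, 0.966, 0.033]
wrist_force: [1.1, -0.7, -2.8]
finger_gap: 0.0589
gripper_force: 65.9
```

```bash
python3 - <<'E'
from sf import *
from sh import *
c=cal("wrist");im=vision.grab_frame("wrist");cv2.imwrite("pics/w11.png",im);st();print(move(T(.13,0,.04),onshaft(H)))
g=cv2.cvtColor(im,cv2.COLOR_BGR2GRAY)
pts=[O2+a*X+b*Y for a in(.01,.06) for b in(-.015,.015)];q=proj(c,pts);print(q)
u=int(q[:,0].mean())
for r in range(int(q[0,1])-10,int(q[2,1])+30,5):print(r,g[r,u-34:u+36:2])
# hub outline: predicted top-face corners
print(proj(c,[O2+.13*X+.04*Z+b*X+a*Y+h*Z for b in(-.015,.015) for a,h in((-.0125,.03),(.0125,.03))]))
E
```

```text
hub in shaft [ 0.1295 -0.0022  0.0412] F [-1.5  0.7 -2.2]
[-0.002  0.009  0.005  0.002 -0.003 -0.005]
[[281.0191   2.7054]
 [358.1641   2.4713]
 [284.608  135.8439]
 [354.7788 135.6023]]
-8 [11 12 12 11 12 11 10 11 12 12 12 11 11 10 10 11 10 11 10 11 12 12 11 11
 11 11 10 11 11 12 11 11 12 11 12]
-3 [11 10 11 10 11 11 11 11 11 10 12 12 12 12 10 11 11  9 11 11  9 11 11 11
 10 11 12 10 11 10 12 12 12 12 12]
2 [ 84  97  94 102 104 108 114 103 103  65 117 130 131 129 129 129 128 127
 127 127 127 129 130 103 133 129  75  97  99 109 100 100 100  89  88]
7 [ 83  95  95 103 103 108 114 106 103  76 116 130 130 129 129 129 128 128
 127 127 128 128 134 103 134 129  84  98  98 107 101 100  99  89  87]
12 [ 82  95  96 103 103 108 114 106 103  75 115 130 130 129 130 129 128 127
 127 128 127 128 133 107 133 129  68  98  98 107 101 100 100  89  86]
17 [ 83  92  96 100 102 107 113 106 104  73 114 130 131 131 131 130 129 127
 127 128 128 129 133 106 132 130  67  99 101 107 101 101  98  90  85]
22 [ 82  93  96 101 101 108 113 110 104  71 114 131 131 131 130 130 128 127
 127 128 127 129 133 104 132 130 
[... 3522 characters left out ...]
03  95  93  87  83  73  55]
147 [222 223 214  55  71  77  81  81  85  87  92  91  92  92  92  94  95  93
  93  93  92  92  92  91  89  89  87  85  81  78  76  67  82 229 223]
152 [222 222 223 223 227 205 203 206 171 137 139 143 112 112 113 112 114 114
 113 114 113 113 109 141 142 138 172 170 204 207 210 225 223 222 222]
157 [223 222 222 222 222 223 222 222 222 223 222 222 222 222 222 222 222 222
 222 223 222 222 223 222 223 222 222 222 223 222 222 222 223 222 223]
162 [223 222 222 223 222 222 222 222 222 222 222 222 222 222 222 223 222 223
 223 222 222 223 222 222 223 222 223 222 222 222 222 223 222 222 223]
[[279.9084 337.5037]
 [364.5934 337.1598]
 [282.899  420.2822]
 [361.3736 419.9436]]
```

```bash
python3 - <<'E'
from sf import *
from sh import *
c=cal("wrist");im=cv2.imread("pics/w11.png");g=cv2.cvtColor(im,cv2.COLOR_BGR2GRAY)
for r in(70,100,135):print(r,g[r,268:300:2],g[r,340:372:2])
rows=np.arange(70,138)
E=edges(im,rows,lambda r:284.5+(r-135)*.03,lambda r:355-(r-135)*.025)
fl,a,n=line(rows,E[:,0]);fr,b,m=line(rows,E[:,1]);print(fl,a,n,fr,b,m,np.polyval(fl,135),np.polyval(fr,135))
def plane(f):
    o,d=ray(c,[(np.polyval(f,r),r) for r in(60,140)]);n=np.cross(d[0],d[1]);return o,n/np.linalg.norm(n)
o,n1=plane(fl);_,n2=plane(fr);u=np.cross(n1,n2);u/=np.linalg.norm(u);u*=np.sign(u[2])
print("heading",np.degrees(np.arctan2(u[1],u[0])),"pitch",np.degrees(np.arcsin(u[2])),"half",np.degrees(np.arccos(abs(n1@n2))/2))
D=.015/np.sin(np.arccos(abs(n1@n2))/2);nm=n1+np.sign(n1@n2)*n2;nm/=np.linalg.norm(nm);nm*=np.sign(nm@Y)
# axis offset from predicted at x=.03 and .06
for x in(.0,.03,.06):
    q=O2+x*X; print("measured axis y off",x,-((q-o)@nm),"z off",(o-q)@Z-D)
# tip end edge of shaft face: bottom silhouette row ~ tip
print("tip row pred",proj(c,[O2+.066*X+.0115*Z,O2+.066*X,O2+.062*X+.015*Z]))
# hub hole view: print hub region
for r in range(290,430,8):print(r,g[r,256:390:4])
E
```

```text
70 [ 36  36  35  37  37  36  36  33  75  78  85  94  95 100 103 106] [107 104 102 100  94  93  86  78  70  36  38  37  37  36  36  36]
100 [111 111 110 111 111 110  35  36  72  82  87  90  94 102 101 105] [104 105  99 100  92  91  86  79  48 113 111 107 207 201 198  99]
135 [222 222 222 222 222 222 222 222 236  76  84  84  94 100 101 105] [104 105  99 101  93  86  80  61 230 222 222 222 222 222 222 222]
[  0.019  281.7297] 0.08331659746024161 51 [ -0.0173 357.4673] 0.07976489065385917 47 284.2957958046816 355.1276264483379
heading 17.040012365584282 pitch 30.500294189971616 half 5.119188505200091
measured axis y off 0.0 -5.35595699705609e-07 z off 0.0010742233903152099
measured axis y off 0.03 1.3938373997726293e-06 z off 0.0010742233903152376
measured axis y off 0.06 3.323270499255819e-06 z off 0.0010742233903152099
tip row pred [[319.9783 151.9374]
 [319.6899 149.8864]
 [320.0692 142.1765]]
290 [ 72  73  73  73  70 101 106 106 103 101 102 118 140 132 140 138 137 128
 135 140 109 108 109 105 104 105 105  69  72  73  71  70  73  75]
298 [ 73  74  75  70  67 106 107 106 103 102  97 16
[... 1679 characters left out ...]
47 144 152 180 210 213 209 205 204 200 203 209 204 203 199 209
 206 203 205 208 212 216 218 218 151 151 153 155 157 154 151 198]
402 [136 148 148 143 152 164 208 210 208 205 203 199 202 208 203 201 198 207
 205 200 204 205 211 214 216 216 152 151 154 156 155 189 112  98]
410 [125 124 123 144 150 149 206 208 205 204 202 197 199 205 201 200 197 206
 203 199 203 203 209 212 214 199 151 154 101  91  97 100  98 100]
418 [115 117 123 123 123 144 196 197 194 191 190 187 187 193 187 187 186 195
 188 186 189 188 197 199 200 166  97  98  98  86 101  99  99 100]
426 [173 173 174 174 174 167 173 198 197 192 192 173 133 116 116 105  70  73
  81  89  93  96  98 101 105 103 103 104 103  91 108 106 103 100]
```

```bash
python3 - <<'E'
from sf import *
st();print(move(T(.11,-.0005,.0005),onshaft(H)))
E
```

```text
hub in shaft [ 0.1295 -0.0022  0.0412] F [-1.5  0.7 -2.2]
[ 0.078  0.006  0.163  0.002 -0.003 -0.005]
```

Call:
jog_arm:
  motion:
    - [0,0.006,0.1,0.002,-0.003,-0.005]
    - [0.04,0.006,0.163,0.002,-0.003,-0.005]
    - [0.078,0.006,0.163,0.002,-0.003,-0.005]
    - [0.078,0.006,0.163,0.002,-0.003,-0.005]
    - [0.078,0.006,0.163,0.002,-0.003,-0.005]

```text
t: 18.77
tool_pos: [0.6661, 0.0142, 0.1348]
ee_rot: [0.215, -0.145, 0.965, 0.032]
wrist_force: [-0.2, -0.0, -2.9]
finger_gap: 0.0594
gripper_force: 65.8
```

```bash
python3 - <<'E'
from sf import *
vision.grab_frame("top");st();print(move(T(.11,-.0005,.0005),onshaft(H)))
E
```

```text
hub in shaft [ 0.111  -0.0002  0.0009] F [-0.8  0.4 -1.8]
[ 0.004 -0.001  0.002  0.     0.002  0.001]
```

Aligned. Entering: 40 mm along the tool's x, checking the force.

Call:
jog_arm:
  motion:
    - [0.05,-0.001,0.001,0,0.001,0.001]
    - [0.1,-0.001,0.001,0,0.001,0.001]
    - [0.14,-0.001,0.001,0,0.001,0.001]
    - [0.14,-0.001,0.001,0,0.001,0.001]

```text
t: 19.32
tool_pos: [0.6346, 0.0049, 0.1183]
ee_rot: [0.213, -0.145, 0.966, 0.033]
wrist_force: [1.0, -0.2, -2.8]
finger_gap: 0.059
gripper_force: 65.8
```

```bash
python3 - <<'E'
from sf import *
st();print(move(T(.055,-.0005,.0005),onshaft(H)))
E
```

```text
hub in shaft [ 0.0742  0.     -0.    ] F [-0.4 -0.5 -2.9]
[ 0.077 -0.002 -0.002  0.001 -0.002 -0.001]
```

Call:
jog_arm:
  motion:
    - [0.03,-0.001,-0.001,0,-0.002,0]
    - [0.06,-0.001,-0.001,0,-0.002,0]
    - [0.09,-0.001,-0.001,0,-0.002,0]
    - [0.09,-0.001,-0.001,0,-0.002,0]

```text
t: 19.82
tool_pos: [0.6153, -0.0014, 0.1091]
ee_rot: [0.214, -0.145, 0.965, 0.033]
wrist_force: [0.9, -0.0, -2.8]
finger_gap: 0.0586
gripper_force: 65.8
```

```bash
python3 - <<'E'
from sf import *
st();print(move(T(.04,-.0005,.0005),onshaft(H)))
E
```

```text
hub in shaft [ 0.0519 -0.0002  0.0002] F [-0.4 -0.3 -2.9]
[ 0.047 -0.001 -0.001  0.001  0.    -0.   ]
```

No side force. On over the key, in slower steps.

Call:
jog_arm:
  motion:
    - [0.016,0,-0.001,0,0,0]
    - [0.032,0,-0.001,0,0,0]
    - [0.048,0,-0.001,0,0,0]
    - [0.064,0,-0.001,0,0,0]
    - [0.064,0,-0.001,0,0,0]

```text
t: 20.45
tool_pos: [0.6017, -0.0056, 0.1027]
ee_rot: [0.214, -0.145, 0.965, 0.033]
wrist_force: [0.1, 0.4, -2.5]
finger_gap: 0.0587
gripper_force: 65.8
```

```bash
python3 - <<'E'
from sf import *
st();print(move(T(.0165,-.0005,.0005),onshaft(H)))
E
```

```text
hub in shaft [ 0.0363 -0.0003  0.0005] F [-0.9  0.4 -2.4]
[ 0.079 -0.001 -0.     0.001  0.001 -0.   ]
```

Call:
jog_arm:
  motion:
    - [0.018,0,0,0,0,0]
    - [0.036,0,0,0,0,0]
    - [0.054,0,0,0,0,0]
    - [0.068,0,0,0,0,0]
    - [0.068,0,0,0,0,0]

```text
t: 21.08
tool_pos: [0.587, -0.0101, 0.0955]
ee_rot: [0.214, -0.145, 0.965, 0.033]
wrist_force: [0.4, -0.5, -2.0]
finger_gap: 0.059
gripper_force: 65.8
```

Call:
jog_arm:
  motion:
    - [0.006,0,0,0,0,0]
    - [0.012,0,0,0,0,0]
    - [0.012,0,0,0,0,0]

```text
t: 21.45
tool_pos: [0.5846, -0.0109, 0.0944]
ee_rot: [0.214, -0.145, 0.965, 0.033]
wrist_force: [-0.2, 0.3, -2.1]
finger_gap: 0.059
gripper_force: 65.8
```

```bash
python3 - <<'E'
from sf import *
st()
E
```

```text
hub in shaft [ 0.0165 -0.0003  0.0004] F [-1.   0.3 -1.9]
```

Call:
jog_arm:
  motion:
    - [0.004,0,0,0,0,0]
    - [0.004,0,0,0,0,0]

```text
t: 21.7
tool_pos: [0.5838, -0.0111, 0.094]
ee_rot: [0.214, -0.145, 0.965, 0.033]
wrist_force: [0.6, -1.1, -2.4]
finger_gap: 0.059
gripper_force: 65.8
```

Call:
jog_arm:
  motion:
    - [0.004,0,0,0,0,0]
    - [0.004,0,0,0,0,0]

```text
t: 21.95
tool_pos: [0.583, -0.0114, 0.0936]
ee_rot: [0.214, -0.145, 0.965, 0.033]
wrist_force: [0.6, -0.2, -2.2]
finger_gap: 0.0594
gripper_force: 65.9
```

```bash
python3 - <<'E'
from sf import *
st()
E
```

```text
hub in shaft [ 0.0146 -0.0004  0.0004] F [-0.5 -0.4 -2.2]
```

Call:
jog_arm:
  motion:
    - [0.004,0,0,0,0,0]
    - [0.004,0,0,0,0,0]

```text
t: 22.2
tool_pos: [0.583, -0.0117, 0.0936]
ee_rot: [0.215, -0.145, 0.965, 0.033]
wrist_force: [5.2, 4.9, -0.0]
finger_gap: 0.059
gripper_force: 65.8
```

Call:
jog_arm:
  motion:
    - [0.003,0,0,0,0,0]
    - [0.003,0,0,0,0,0]

```text
t: 22.45
tool_pos: [0.583, -0.0118, 0.0936]
ee_rot: [0.216, -0.145, 0.965, 0.032]
wrist_force: [9.0, 7.9, 0.6]
finger_gap: 0.0587
gripper_force: 65.7
```

```bash
python3 - <<'E'
from sf import *
st()
E
```

```text
hub in shaft [ 0.0145 -0.0007  0.0006] F [10.2  4.9 -4.1]
```

The hub is at the collar: x = 14.5 mm with 10 N along the shaft. Releasing.

Call:
jog_arm:
  motion:
    - [-0.001,0,0,0,0,0]
    - [-0.001,0,0,0,0,0]
    - [-0.001,0,0,0,0,0]
    - [-0.001,0,0,0,0,0]
    - [-0.001,0,0,0,0,0]
  hand: 1

```text
t: 23.08
tool_pos: [0.5817, -0.0118, 0.0929]
ee_rot: [0.214, -0.145, 0.965, 0.033]
wrist_force: [0.7, 0.4, 0.1]
finger_gap: 0.0856
gripper_force: 0.0
```

Call:
jog_arm:
  motion:
    - [0,0,-0.1,0,0,0]
    - [0,0,-0.3,0,0,0]
    - [0,0,-0.5,0,0,0]
    - [-0.25,0,-0.6,0,0,0]
    - [-0.3,0,-0.6,0,0,0]

```text
t: 23.7
tool_pos: [0.5886, -0.0109, 0.2646]
ee_rot: [0.217, -0.145, 0.965, 0.031]
wrist_force: [-0.2, 0.1, -0.5]
finger_gap: 0.0852
gripper_force: 0.0
```

Call:
jog_arm:
  motion:
    - [0,0,0,0,0,0]
    - [0,0,0,0,0,0]
    - [0,0,0,0,0,0]

```text
t: 24.08
tool_pos: [0.585, -0.0107, 0.2596]
ee_rot: [0.214, -0.145, 0.966, 0.033]
wrist_force: [0.2, 0.9, -1.3]
finger_gap: 0.0856
gripper_force: 0.0
```

```bash
python3 - <<'E'
from sf import *
c=cal("wrist");im=vision.grab_frame("wrist");cv2.imwrite("pics/w12.png",im);g=cv2.cvtColor(im,cv2.COLOR_BGR2GRAY)
C=O2+.015*X
q=proj(c,[C+b*X+a*Y+h*Z for b in(-.015,.015) for a,h in((-.03,.0125),(-.0125,.03),(.0125,.03),(.03,.0125))]);print(q)
u=int(q[:,0].mean())
for r in range(int(q[:,1].min())-8,int(q[:,1].max())+10,5):print(r,g[r,u-56:u+58:3])
print(u,readout.get_obs()["wrist_force"])
x=u-5;print("col",int(q[:,1].min())-20,g[int(q[:,1].min())-20:int(q[:,1].max())+14,x])
E
```

```text
[[269.735  102.7897]
 [295.0962 101.5203]
 [336.019  101.5236]
 [361.3871 102.7967]
 [271.3458 149.7531]
 [295.8845 151.7636]
 [335.3013 151.7573]
 [359.8426 149.7398]]
93 [226 226 233  61  70  70  73  38  39  29  30  52  38  58  40  42  43  44
  44  46  45  44  42  41  40  38  37  34  32  28  75  69  73  75  72  48
 228 226]
98 [226 226 229  53  71  71  69  70  74  30  33  35  38  38  42  41  43  44
  46  48  45  43  43  40  40  36  36  33  30  27  75  69  73  73  71  35
 227 227]
103 [226 226 228  46  69 105 102 117 118 111 118 118 140 170 172 163 157 118
 162 157 156 116 155 157 127 131 100 103  97  96 101  91 109  96  73  70
 227 227]
108 [227 227 227  27 162 153 152 152 153 152 150 153 183 210 207 203 196 204
 197 194 204 196 197 206 210 215 107 105 107 150 148 146 158 158  90 183
 227 227]
113 [227 227 226 108 162 153 151 152 156 152 150 153 183 210 207 203 196 205
 197 194 206 196 198 206 209 211 156 158 160 162 159 159 158 158  82 240
 226 227]
118 [227 227 227 243 160 156 151 153 157 151 150 154 182 210 207 203 195 204
 198 195 206 197 199 206 211 212 156 158 160 163 160 157
[... 985 characters left out ...]
]
153 [227 227 227 227 243  69  76 191 191 194  60  63  73 131 151 175 129 137
 138 142 139 134 105 163 154 116  64  64  62 193 192 193  62  59 234 227
 227 227]
158 [227 227 227 227 229 160 114 113 112 114 114 115  67 119 149 159 169 179
 196 204 187 175 168 159 151 127 132 115 115 115 113 115 115 210 228 227
 227 227]
315 [ 0.5205 -0.6561  0.0955]
col 81 [ 47  36  39  42  44  43  43  42  42  43  43  43  44  44  45  45  45  44
  43  43  38  83 118 159 177 199 204 204 204 204 204 204 205 204 204 204
 204 204 205 205 205 205 205 205 205 205 205 206 205 205 206 206 205 205
 205 205 205 205 205 205 206 206 206 206 206 206 206 205 196 191 194 153
 137  94 161 181 180 179 180 180 179 180 180 180]
```

The released hub's top face is at rows 102–151.5 and columns 295–336. The predicted values for "home" are 101.5–151.8 and 295–336, so it's square and against the collar. Handing in.

```bash
python3 -c "
from rig import order
print(order.job_done())"
```

```text
the job is handed in; nothing more can be done
None
```

The short key is down in the slot, the 30 mm hub is home on the shaft against the collar, and both are let go. The job was handed in at about 24 s; no verdict came back.

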